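# Gauge the barbecue grip sleeves, sort them and set the timer

## Robot

A 6-joint arm with a two-finger parallel gripper is mounted at the origin on the work surface. World frame = base frame: x ahead of the robot, y to its left, z up, the work surface at z = 0. Lengths are in m, angles in rad, forces in N, time in s.
With the tool pointing down it reaches from about 0.375 to 0.9 m from the base axis. Payload 3.1 kg.
Tool frame: the origin (TCP) lies at the very end of the fingers, on their centre line; the grasp point (between the pads) lies 19 mm behind it; z points along the fingers, y is the line along which they close (so a half turn about z gives the same grasp; the last joint's range is limited). The gripper opens to 87 mm and grips with 3 to 60 N. Pads are 19 mm wide; open, the fingers measure 117 mm over their backs; the gripper's body (75 mm by 190 mm) begins 51 mm behind the grasp point.
Start: joints at [1.006, 0.527, 1.433, -0, 1.181, -0.178], TCP at [0.236, 0.579, 0.223] pointing down, gripper open.
Joint ranges: [-3.08, 3.08], [-0.75, 2.2], [0.22, 2.44], [-1.43, 4.57], [0, 2.65], [-2.85, 2.85]. Speed limits (rad/s): [2.79, 2.79, 3.14, 3.14, 3.14, 3.14].

## Interface

Orientations are given as a unit quaternion [x, y, z, w].
In Python, from rig import status, viewer, robot gives the robot as it stands.
- The arm moves only by the tool arm_command, never from a script. Its arguments are lists of equal length, an entry for each row: "delta_rot": the turn, a rotation vector about the tool's x, y, z in degrees, a list of three; "delta_pos": the shift along the tool's x, y, z in m, a list of three; "gripper": the closure, from -1 (fully open) to 1 (shut). In form: {"delta_rot": [[rx, ry, rz], ...], "delta_pos": [[dx, dy, dz], ...], "gripper": [gripper, ...]}. A call has 1 to 12 rows; each row is the pose to reach, as a shift and turn from the pose commanded when the call began, along the tool's axes at that moment; what a row does not reach only later rows make up. A row lasts 1/12 s, in which the tool goes at most 41.7 mm and 7.16 degrees, less where a joint would pass 70% of its speed; a pose out of reach is approached as far as the arm can. A call with a gripper value outside its range is refused whole. The fingers move at their own pace and stop on an object; "grip_force" is the grip in N (left out, the last holds). Time passes only in rows, so rows that repeat a pose let the fingers close. It gives the time, the measured TCP pose, the force, the opening and the grip force at its end, in the units of the state.
- status.get_obs(): the state, without advancing time (a new reading comes with each control period).
- viewer.camera(name): name is "scene" or "top"; returns a dict with "pixels" (420x560x3 uint8, blue, green, red), "fx", "fy", "cx", "cy" (pixels), "k1" (the pictures are not rectified: a ray, as slopes to the right and down, at radius r is drawn at 1 + k1 r^2 times it, then the intrinsics apply), "pose" (4x4, takes a point from camera to world coordinates). Camera axes: x right, y down, z forward; pixel columns grow to the right and rows downward; lengths in m; the calibration is good to about 2 mm. A picture is of the moment at which its call begins. There is no depth.
- robot.hand_in(): hands the job in; it is judged then, once.
The state is a dict: "time": time; "q": joint angles; "joint_velocities": joint speeds; "joint_torque": joint torques, N m; "position": TCP position; "tool_rot": TCP orientation; "ft_force": force on the tool from outside, world axes, zero at the start; "moment": the same for the moment, N m; "grip_width": finger opening in m; "grip_force": force on a finger pad.
Only numpy, scipy, OpenCV 4.12 (cv2) and the standard library are available. Lean on these libraries where they do the work, as an engineer would, in place of code of your own. Each camera call takes 0.05 s, during which the arm holds its last target. There are 200 camera calls.

## Task

Try the coloured barbecue-tool grip sleeves on the steel gauge pin one at a time, in the order red, yellow, green, blue (some colours may be missing): slide each upright down the pin as far as it will go and pause a moment, then stand it upright in the steel roasting tray if it went right down to the base plate, or in the black tub if it stopped part-way. Once all are sorted, set the bell timer for the tray's 20-minute airing: twist the knob clockwise past its red top mark, then back to the green 20-minute mark. Leave the ramekins, shakers, mill, spatula and tongs where they are.

Things in the scene. Friction and masses are not known exactly. Their poses are not given: they have to be found in the camera images.
- red_1_c (a point): Centre (45 mm above the underside) of a red grip sleeve, z its axis, up: 90 mm tall, round body 44 mm across, top 30 mm solid (grip there), square flange 60 x 60 x 8 mm at the foot, blind bore 60 mm deep from below, 90 g. red_1 and red_2 look alike (always one is there); one has a 32 mm bore, the other 24 mm, hidden underneath.
- red_2_c (a point): Centre (45 mm above the underside) of a red grip sleeve, z its axis, up: 90 mm tall, round body 44 mm across, top 30 mm solid (grip there), square flange 60 x 60 x 8 mm at the foot, blind bore 60 mm deep from below, 90 g. red_1 and red_2 look alike (always one is there); one has a 32 mm bore, the other 24 mm, hidden underneath.
- yellow_1_c (a point): Centre (45 mm above the underside) of a yellow grip sleeve, z its axis, up: 90 mm tall, round body 44 mm across, top 30 mm solid (grip there), square flange 60 x 60 x 8 mm at the foot, blind bore 60 mm deep from below, 90 g. yellow_1 and yellow_2 look alike (one or neither is there); one has a 32 mm bore, the other 24 mm, hidden underneath.
- yellow_2_c (a point): Centre (45 mm above the underside) of a yellow grip sleeve, z its axis, up: 90 mm tall, round body 44 mm across, top 30 mm solid (grip there), square flange 60 x 60 x 8 mm at the foot, blind bore 60 mm deep from below, 90 g. yellow_1 and yellow_2 look alike (one or neither is there); one has a 32 mm bore, the other 24 mm, hidden underneath.
- green_1_c (a point): Centre (45 mm above the underside) of a green grip sleeve, z its axis, up: 90 mm tall, round body 44 mm across, top 30 mm solid (grip there), square flange 60 x 60 x 8 mm at the foot, blind bore 60 mm deep from below, 90 g. green_1 and green_2 look alike (one or neither is there); one has a 32 mm bore, the other 24 mm, hidden underneath.
- green_2_c (a point): Centre (45 mm above the underside) of a green grip sleeve, z its axis, up: 90 mm tall, round body 44 mm across, top 30 mm solid (grip there), square flange 60 x 60 x 8 mm at the foot, blind bore 60 mm deep from below, 90 g. green_1 and green_2 look alike (one or neither is there); one has a 32 mm bore, the other 24 mm, hidden underneath.
- blue_1_c (a point): Centre (45 mm above the underside) of a blue grip sleeve, z its axis, up: 90 mm tall, round body 44 mm across, top 30 mm solid (grip there), square flange 60 x 60 x 8 mm at the foot, blind bore 60 mm deep from below, 90 g. blue_1 and blue_2 look alike (always one is there); one has a 32 mm bore, the other 24 mm, hidden underneath.
- blue_2_c (a point): Centre (45 mm above the underside) of a blue grip sleeve, z its axis, up: 90 mm tall, round body 44 mm across, top 30 mm solid (grip there), square flange 60 x 60 x 8 mm at the foot, blind bore 60 mm deep from below, 90 g. blue_1 and blue_2 look alike (always one is there); one has a 32 mm bore, the other 24 mm, hidden underneath.
- gauge_foot (a point): Centre of the top of the gauge's blue base plate (100 x 100 x 12 mm, fixed; point 12 mm above the shelf), on the upright steel pin's axis. Pin, heights above this point: 28 mm across up to 37 mm, cone to 22 mm across at 41 mm, slim 18 mm pilot, tapered tip at 55 mm. A fitting sleeve's foot reaches the plate; a tight one stops with its foot 39 to 40 mm above it.
- roasting_tray_in (a point): Centre of the inner floor (4 mm above the shelf) of the stainless steel roasting tray, for sleeves that fit: 220 x 220 mm outside, walls 4 mm thick, rim 40 mm above the shelf, fixed; x and y along its sides.
- black_tub_in (a point): Centre of the inner floor (4 mm above the shelf) of the black plastic tub, for sleeves that are too tight: same sizes as the roasting tray, fixed; x and y along its sides. Tray and tub may be on either side.
- timer_grip (a point): Point on the knob's vertical axis, 68 mm above the shelf, where to grip; turns with the fixed housing only. White round housing 100 mm across, 40 mm high; grey disc on it, black grip bar 60 long, 14 wide, 50 to 78 mm above the shelf, white pointer line on one end. Pointer at 0 minutes: this point's -x. Marks: black 0, green 20, red 40 minutes (top mark), small grey every 5.
- timer (a joint): Angle of the timer knob, rad: 0 at the black mark, growing clockwise seen from above, 0.05 a minute: 1.0 at the green 20-minute mark, 2.0 at the red top mark, stop at 2.5. It stays where it is left (friction about 0.05 N m). The grip bar lies along the point's x axis at 0, turned clockwise by this angle.
- ramekin_a: Grey stoneware ramekin, 84 mm across, 45 mm high; origin at the centre of its underside. Not part of the job.
- ramekin_b: Second grey stoneware ramekin, 84 mm across, 45 mm high; origin at the centre of its underside. Not part of the job.
- shaker: Empty glass shaker with steel cap, 44 mm across, 95 mm high; origin at the centre of its underside. Not part of the job.
- shaker_b: Second glass shaker, 44 mm across, 95 mm high, not always there; origin at the centre of its underside. Not part of the job.
- mill: Wooden pepper mill, 48 mm across, 95 mm high, not always there; origin at the centre of its underside. Not part of the job.
- spatula: Black plastic spatula, 300 mm long, lying; origin at the centre of its underside. Not part of the job.
- tongs: Chrome tongs, 260 mm long, lying; origin at the centre of its underside. Not part of the job.
Not all that is in view belongs to the job. What is shaped like the part that bears red_2_c but orange or pink is not meant.

How it is judged:
By the outcome, as a careful person would: the job done as asked, in the order asked, and still so for the second after the job is handed in, with the robot touching nothing.
Of red_1, red_2 only 1 to 1 are there at a start; the rules pass over those that are not, and their reading is None.
Of yellow_1, yellow_2, shaker_b only 1 to 1 are there at a start; the rules pass over those that are not, and their reading is None.
Of green_1, green_2, mill only 1 to 1 are there at a start; the rules pass over those that are not, and their reading is None.
Of blue_1, blue_2 only 1 to 1 are there at a start; the rules pass over those that are not, and their reading is None.
At some moment in a run one of red_1, red_2, yellow_1, yellow_2, green_1, green_2, blue_1, blue_2 may be knocked a few centimetres aside while the robot is not near it.
It also fails if it takes over 210 s, if anything falls off the work surface, if the arm or the gripper's body presses on something with over 40 N, if the wrist force passes 120 N, or if a joint passes its speed limit or range.

## Working session

There is one attempt and no reset: what is moved stays moved. The work goes in short steps, Python scripts to look and compute and a tool call to move; the robot and the scene stay as the last step left them, time stands still between calls to the robot, and variables do not carry over. Pictures are saved under pics/ and viewed, at most 14 in all, crops included, and the job is handed in when it is done.

Besides the shell and the picture viewer there is one more tool, called after ">>>" as name(argument=value, ...), one argument or row to a line, values as JSON. arm_command: Moves the arm, as the interface text tells. Its arguments: {"type":"object","properties":{"delta_rot":{"type":"array","items":{"type":"array","items":{"type":"number"}}},"delta_pos":{"type":"array","items":{"type":"array","items":{"type":"number"}}},"gripper":{"type":"array","items":{"type":"number"}},"grip_force":{"type":"number"}},"required":["delta_rot","delta_pos","gripper"]}

```bash
ls; mkdir -p pics; cat > h.py <<'E'
import numpy as np,cv2
from scipy.spatial.transform import Rotation as R
from rig import status,viewer,robot
def snap(n,f=None):
    c=viewer.camera(n)
    if f: cv2.imwrite('pics/'+f,c['pixels'])
    return c
def ray(c,u,v):
    K=np.array([[c['fx'],0,c['cx']],[0,c['fy'],c['cy']],[0,0,1.]])
    p=cv2.undistortPoints(np.array([[[u,v]]],float),K,np.array([c['k1'],0,0,0,0.]))[0,0] 
    d=np.array([p[0],p[1],1.]); P=np.array(c['pose'])
    return P[:3,3],P[:3,:3]@d
def plane(c,u,v,z):
    o,d=ray(c,u,v); return o+d*(z-o[2])/d[2]
def proj(c,X):
    P=np.array(c['pose']); x=P[:3,:3].T@(np.array(X)-P[:3,3]); s=x[:2]/x[2]
    s=s*(1+c['k1']*(s@s)); return np.array([c['fx']*s[0]+c['cx'],c['fy']*s[1]+c['cy']])
E
python3 - <<'E'
from h import *
for n in('scene','top'):
    c=snap(n,n+'0.png'); print(n,c['fx'],c['cx'],c['cy'],c['k1']);print(np.round(c['pose'],3))
print(status.get_obs())
E
```

```text
pics
scene 391.2931987959662 279.8884794915208 213.26122515892962 -0.06381544909188026
[[ 0.28   0.658 -0.7    1.381]
 [ 0.96  -0.203  0.193 -0.212]
 [-0.015 -0.725 -0.688  0.883]
 [ 0.     0.     0.     1.   ]]
top 424.9729889200289 285.5986594320013 209.8902072478173 -0.11644535300744603
[[-2.400e-02 -9.930e-01  1.130e-01  3.780e-01]
 [-1.000e+00  2.400e-02 -3.000e-03 -1.300e-02]
 [ 1.000e-03 -1.130e-01 -9.940e-01  1.597e+00]
 [ 0.000e+00  0.000e+00  0.000e+00  1.000e+00]]
{'time': 0.1, 'q': array([ 1.00551964e+00,  5.28354941e-01,  1.43377749e+00,  9.05918241e-06,
        1.18140469e+00, -1.78521935e-01]), 'joint_velocities': array([-0.00017881, -0.0033517 , -0.00097618, -0.00016375,  0.00080714,
        0.0005644 ]), 'joint_torque': array([-5.43570950e-04, -4.40990639e+01, -1.77149481e+01,  6.34587253e-02,
        5.34178305e-02, -5.27475595e-05]), 'position': array([0.23536358, 0.57827571, 0.22167965]), 'tool_rot': array([ 1.92176008e-01,  9.81359993e-01, -9.04251791e-04, -3.57199440e-04]), 'ft_force': array([1.29889441, 0.11891823, 0.52251445]), 'moment': array([0.0362778 , 0.03389976, 0.01002117]), 'grip_force': 0.0, 'grip_width': 0.08715569990636421}
```

View pics/scene0.png

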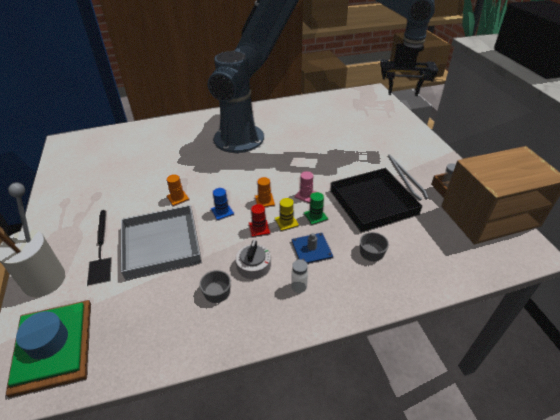

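View pics/top0.png

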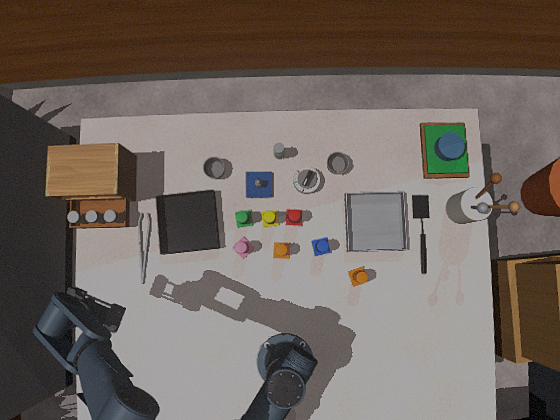

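The scene view shows red (259,219), yellow (286,213), green (317,206) and blue (221,202) sleeves. In the top view they are at (294,216), (269,217), (244,217) and (321,245). Orange at (282,249) and (358,275) and pink at (241,246) are decoys in the top view. The gauge is at (259,184), the timer at (306,179), the tray at (376,221) and the tub at (188,221). I'll enlarge to confirm.

```bash
python3 - <<'E'
from h import *
t=cv2.imread('pics/top0.png');s=cv2.imread('pics/scene0.png')
a=cv2.resize(t[135:265,225:345],None,fx=4.6,fy=4.6,interpolation=cv2.INTER_CUBIC)
cv2.imwrite('pics/crop_t.png',a)
b=cv2.resize(s[165:295,195:365],None,fx=4.6,fy=4.6,interpolation=cv2.INTER_CUBIC)
cv2.imwrite('pics/crop_s.png',b)
E
```

```text
(no output)
```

View pics/crop_t.png

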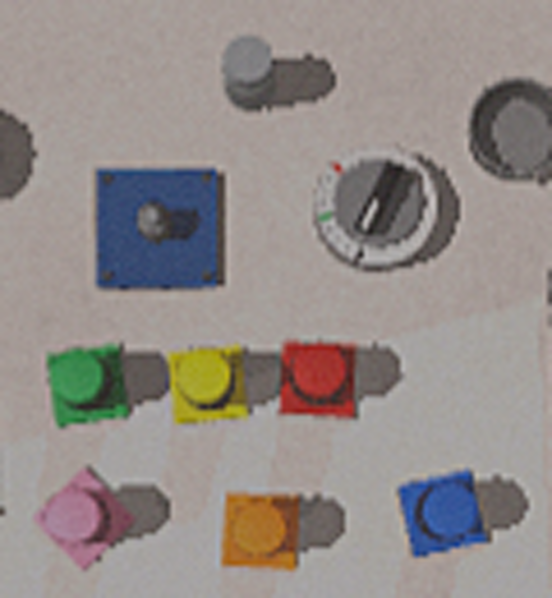

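View pics/crop_s.png

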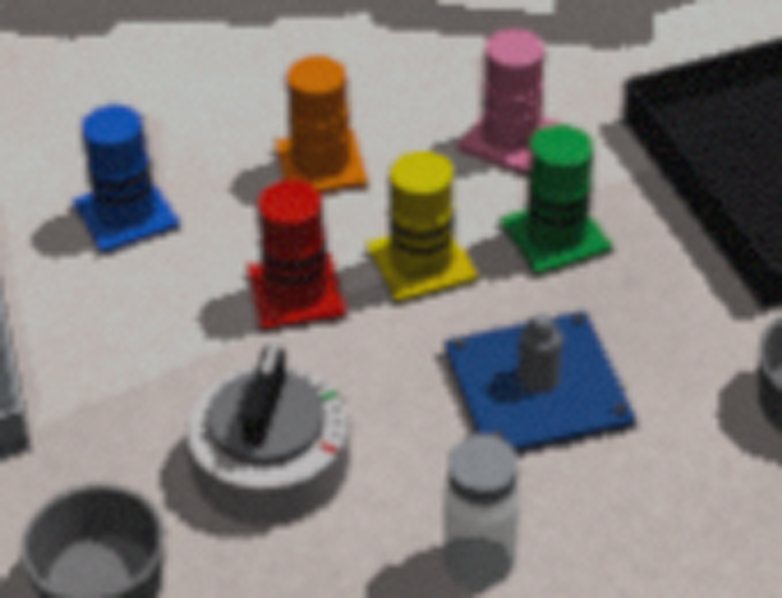

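The crops confirm the choice: plain red, yellow, green and blue sleeves stand upright, and orange and pink are clearly different. Yellow and green are both present, so there is no shaker_b or mill. In the crop the timer pointer sits near the black mark, at bottom-left. Next I measure.

```bash
cat >> h.py <<'E'
HUE={'red':((0,5),(175,180)),'yellow':((24,33),),'green':((50,75),),'blue':((105,118),)}
def sleeves(c,n='top'):
    """disc centre (z=.09) and flange rect (z=.008) from the top camera"""
    hsv=cv2.cvtColor(c['pixels'],cv2.COLOR_BGR2HSV);out={}
    for k,rs in HUE.items():
        m=sum((cv2.inRange(hsv,(a,130,50),(b,255,255)) for a,b in rs))
        m[:130]=0; m[:,420:]=0
        cs=[x for x in cv2.findContours(m,cv2.RETR_EXTERNAL,cv2.CHAIN_APPROX_NONE)[0] if 90<cv2.contourArea(x)<500]
        for x in cs:
            (u,v),(w,h),a=cv2.minAreaRect(x)
            f=plane(c,u,v,.008)
            corners=np.array([plane(c,*p,.008) for p in cv2.boxPoints(((u,v),(w,h),a))])
            e=corners[1]-corners[0]; yaw=np.degrees(np.arctan2(e[1],e[0]))%90
            sz=[np.linalg.norm(corners[1]-corners[0]),np.linalg.norm(corners[2]-corners[1])]
            print(k,'px',np.round((u,v),1),'flange',np.round(f[:2],4),'size',np.round(sz,3),'yaw',round(yaw,1))
            out.setdefault(k,[]).append((u,v,f,yaw))
    return out
E
python3 - <<'E'
from h import *
c=snap('top');im=c['pixels']
sleeves(c)
# discs from hand pixel
for k,(a,b) in dict(green=(78,375),yellow=(205,375),red=(319,370),blue=(450,508)).items():
    print(k,'disc',np.round(plane(c,225+(a+.5)/4.6-.5,135+(b+.5)/4.6-.5,.09)[:2],4))
hsv=cv2.cvtColor(im,cv2.COLOR_BGR2HSV)
# gauge plate
m=cv2.inRange(hsv,(100,80,30),(125,255,255));m=cv2.morphologyEx(m,cv2.MORPH_CLOSE,np.ones((7,7)))
for x in cv2.findContours(m,0,1)[0]:
    r=cv2.minAreaRect(x)
    if 500<cv2.contourArea(x)<1500:
        b=np.array([plane(c,*p,.012) for p in cv2.boxPoints(r)]);print('plate',np.round(r[0],1),np.round(b.mean(0),4),np.round(b[:,:2],3).tolist())
f=lambda a,b,z:np.round(plane(c,225+(a+.5)/4.6-.5,135+(b+.5)/4.6-.5,z)[:2],4)
print('pin tip',f(151,217,.065))
print('timer knob bar',f(384,198,.078),'housing(L,R,T,B)',f(314,210,.04),f(438,210,.04),f(378,148,.04),f(378,270,.04))
print('black',f(360,253,.04),'green',f(325,216,.04),'red',f(336,168,.04),'bar ends',f(366,228,.078),f(400,170,.078))
# tray/tub hand px corners on rim z=.04
for n,ps in dict(tray=((345,193),(405,192),(407,250),(347,250)),tub=((156,196),(215,190),(220,247),(161,254))).items():
    b=np.array([plane(c,*p,.04) for p in ps]);print(n,np.round(b[:,:2],3).tolist(),b.mean(0).round(3))
s=snap('scene')
for n,(a,b,z) in dict(red=(292,200,.09),yellow=(423,172,.09),green=(561,144,.09),blue=(114,124,.09),pintip=(543,325,.067),bar=(265,372,.078)).items():
    print('scene',n,np.round(plane(s,195+(a+.5)/4.6-.5,165+(b+.5)/4.6-.5,z)[:2],4))
E
```

```text
red px [293.5 217.5] flange [ 0.5303 -0.0471] size [0.056 0.057] yaw 88.6
yellow px [269.8 218.2] flange [0.5299 0.042 ] size [0.06  0.057] yaw 4.3
green px [243.7 218.3] flange [0.5318 0.14  ] size [0.056 0.058] yaw 8.1
blue px [320.6 246.2] flange [ 0.4201 -0.1453] size [0.058 0.057] yaw 12.5
green disc [0.5319 0.1397]
yellow disc [0.5295 0.0412]
red disc [ 0.5312 -0.0472]
blue disc [ 0.4219 -0.1453]
plate [258.5 184.5] [0.6587 0.082  0.012 ] [[0.708, 0.129], [0.705, 0.034], [0.61, 0.036], [0.612, 0.13]]
plate [449.1 145.6] [ 0.7965 -0.6627  0.012 ] [[0.828, -0.593], [0.864, -0.707], [0.764, -0.732], [0.729, -0.618]]
pin tip [0.6593 0.0825]
timer knob bar [ 0.6677 -0.1025] housing(L,R,T,B) [ 0.6664 -0.0478] [ 0.664  -0.1482] [ 0.7163 -0.1012] [ 0.6161 -0.0981]
black [ 0.6303 -0.084 ] green [ 0.6613 -0.0566] red [ 0.7006 -0.0666] bar ends [ 0.644  -0.0876] [ 0.6899 -0.1159]
tray [[0.614, -0.24], [0.613, -0.466], [0.396, -0.462], [0.403, -0.239]] [ 0.506 -0.352  0.04 ]
tub [[0.62, 0.466], [0.637, 0.243], [0.425, 0.226], [0.404, 0.445]] [0.522 0.345 0.04 ]
scene red [ 0.534  -0.0464]
scene yellow [0.5331 0.0429]
scene green [0.5336 0.1395]
scene blue [ 0.4236 -0.1444]
scene pintip [0.6667 0.08  ]
scene bar [ 0.664  -0.0959]
```

>>> arm_command(
  delta_rot=[
    [0,0,5.6],
    [0,0,11.3],
    [0,0,17],
    [0,0,22.6],
    [0,0,28.3],
    [0,0,33.9],
    [0,0,39.6],
    [0,0,45.2],
    [0,0,50.9],
    [0,0,56.5],
    [0,0,62.2],
    [0,0,67.8],
  ],
  delta_pos=[
    [-0.028,-0.026,0],
    [-0.055,-0.052,0],
    [-0.083,-0.077,0],
    [-0.111,-0.102,0],
    [-0.139,-0.128,0],
    [-0.166,-0.153,0],
    [-0.194,-0.179,0],
    [-0.222,-0.204,0],
    [-0.249,-0.23,0],
    [-0.277,-0.255,0],
    [-0.305,-0.281,0],
    [-0.332,-0.306,0],
  ],
  gripper=[-0.5,-0.5,-0.5,-0.5,-0.5,-0.5,-0.5,-0.5,-0.5,-0.5,-0.5,-0.5],
  grip_force=20,
)

```text
time: 1.2
position: [0.4283, 0.1683, 0.2227]
tool_rot: [0.709, 0.706, 0.0, 0.0]
ft_force: [0.5, 0.5, -0.1]
grip_width: 0.0647
grip_force: 0.0
```

>>> arm_command(
  delta_rot=[
    [0,0,0],
    [0,0,0],
    [0,0,0],
    [0,0,0],
    [0,0,0],
    [0,0,0],
    [0,0,0],
    [0,0,0],
    [0,0,0],
    [0,0,0],
    [0,0,0],
    [0,0,0],
  ],
  delta_pos=[
    [-0.036,0.017,0.01],
    [-0.072,0.034,0.03],
    [-0.108,0.051,0.05],
    [-0.144,0.068,0.07],
    [-0.18,0.086,0.08],
    [-0.217,0.103,0.085],
    [-0.217,0.103,0.09],
    [-0.217,0.103,0.11],
    [-0.217,0.103,0.135],
    [-0.217,0.103,0.155],
    [-0.217,0.103,0.165],
    [-0.217,0.103,0.165],
  ],
  gripper=[-0.5,-0.5,-0.5,-0.5,-0.5,-0.5,-0.5,-0.5,-0.5,-0.5,-0.5,-0.5],
)

```text
time: 2.2
position: [0.5292, -0.0461, 0.0555]
tool_rot: [0.707, 0.707, -0.001, -0.002]
ft_force: [0.2, -1.1, 0.9]
grip_width: 0.0651
grip_force: 0.0
```

```bash
python3 - <<'E'
from h import *
o=status.get_obs();print(o['position'],o['tool_rot'],o['ft_force'])
s=snap('scene');cv2.imwrite('pics/s1.png',cv2.resize(s['pixels'][100:300,180:400],None,fx=3,fy=3,interpolation=cv2.INTER_CUBIC))
E
```

```text
[ 0.52922372 -0.04612431  0.05550558] [ 0.70687265  0.70733656 -0.00114401 -0.00217581] [ 0.24938578 -1.13397929  0.89269835]
```

View pics/s1.png

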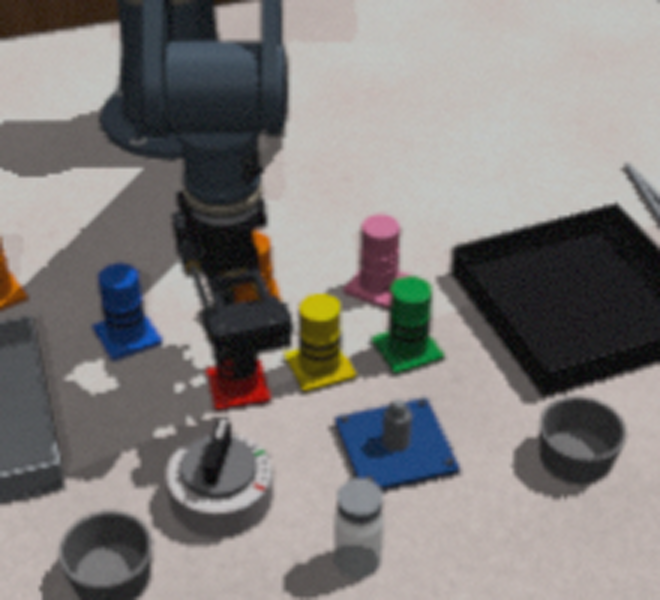

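The picture shows the gripper straddling the red sleeve at crop (237,365), clear of yellow. Next I close and lift.

>>> arm_command(
  delta_rot=[
    [0,0,0],
    [0,0,0],
    [0,0,0],
    [0,0,0],
    [0,0,0],
    [0,0,0],
    [0,0,0],
    [0,0,0],
    [0,0,0],
    [0,0,0],
    [0,0,0],
    [0,0,0],
  ],
  delta_pos=[
    [0,0,0],
    [0,0,0],
    [0,0,0],
    [0,0,0],
    [0,0,0],
    [0,0,0],
    [0,0,-0.01],
    [0,0,-0.03],
    [0,0,-0.06],
    [0,0,-0.09],
    [0,0,-0.11],
    [0,0,-0.11],
  ],
  gripper=[0.5,0.5,0.5,0.5,0.5,0.5,0.5,0.5,0.5,0.5,0.5,0.5],
  grip_force=25,
)

```text
time: 3.25
position: [0.5335, -0.0475, 0.1722]
tool_rot: [0.707, 0.707, 0.002, 0.004]
ft_force: [0.9, -0.5, -0.7]
grip_width: 0.0437
grip_force: 25.0
```

```bash
python3 - <<'E'
from h import *
o=status.get_obs();print(o['position'],o['tool_rot'],o['ft_force'],o['grip_width'])
E
```

```text
[ 0.53349918 -0.04745278  0.17215685] [0.70679952 0.70739993 0.00206114 0.00394061] [ 0.91662155 -0.52742121 -0.66580403] 0.043719205660903884
```

>>> arm_command(
  delta_rot=[
    [0,0,0],
    [0,0,0],
    [0,0,0],
    [0,0,0],
    [0,0,0],
    [0,0,0],
    [0,0,0],
    [0,0,0],
    [0,0,0],
    [0,0,0],
    [0,0,0],
    [0,0,0],
  ],
  delta_pos=[
    [0.01,0.01,0],
    [0.03,0.03,0],
    [0.05,0.05,0],
    [0.075,0.075,0],
    [0.1,0.1,0],
    [0.12,0.12,0],
    [0.129,0.129,0],
    [0.129,0.129,0],
    [0.129,0.129,0],
    [0.129,0.129,0],
    [0.129,0.129,0],
    [0.129,0.129,0],
  ],
  gripper=[0.5,0.5,0.5,0.5,0.5,0.5,0.5,0.5,0.5,0.5,0.5,0.5],
)

```text
time: 4.25
position: [0.6589, 0.0815, 0.1672]
tool_rot: [0.707, 0.707, -0.001, -0.0]
ft_force: [-0.1, 0.4, -0.8]
grip_width: 0.0437
grip_force: 25.0
```

```bash
python3 - <<'E'
from h import *
o=status.get_obs();print(o['position'],o['tool_rot'],o['ft_force'],o['grip_width'])
s=snap('scene');cv2.imwrite('pics/s2.png',cv2.resize(s['pixels'][150:290,220:400],None,fx=4.2,fy=4.2,interpolation=cv2.INTER_CUBIC))
print(proj(s,(.6605,.082,.067)),proj(s,(.6605,.082,.012)))
E
```

```text
[0.65892819 0.08147059 0.16723728] [ 7.07314590e-01  7.06898553e-01 -5.41722384e-04 -4.62164379e-04] [-0.10850879  0.38477961 -0.75236919] 0.043682952491657184
[312.5829114  233.59376406] [311.79060172 246.37843855]
```

View pics/s2.png

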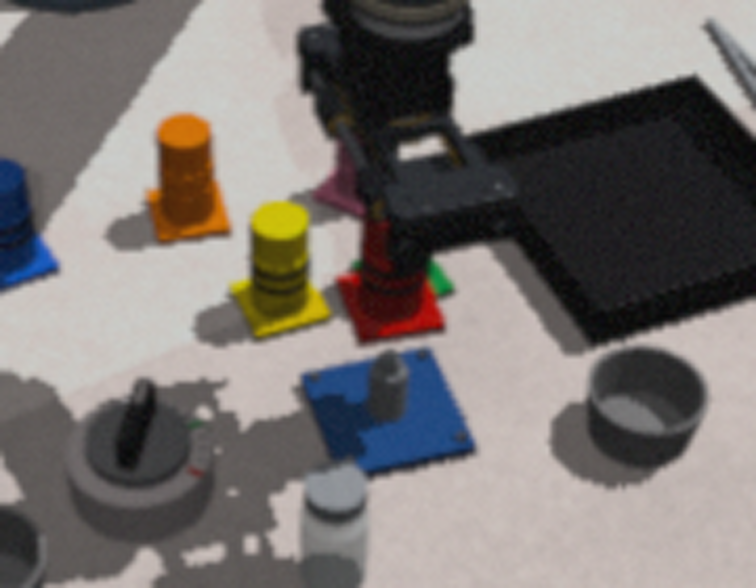

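The red sleeve is held upright, with its foot at crop (392,325) directly above the pin tip at crop (390,355). Next I descend slowly.

>>> arm_command(
  delta_rot=[
    [0,0,0],
    [0,0,0],
    [0,0,0],
    [0,0,0],
    [0,0,0],
    [0,0,0],
    [0,0,0],
    [0,0,0],
    [0,0,0],
    [0,0,0],
  ],
  delta_pos=[
    [0.0005,0.0015,0.01],
    [0.0005,0.0015,0.02],
    [0.0005,0.0015,0.03],
    [0.0005,0.0015,0.037],
    [0.0005,0.0015,0.042],
    [0.0005,0.0015,0.047],
    [0.0005,0.0015,0.051],
    [0.0005,0.0015,0.055],
    [0.0005,0.0015,0.055],
    [0.0005,0.0015,0.055],
  ],
  gripper=[0.5,0.5,0.5,0.5,0.5,0.5,0.5,0.5,0.5,0.5],
)

```text
time: 5.13
position: [0.6613, 0.0829, 0.1125]
tool_rot: [0.707, 0.707, -0.0, -0.0]
ft_force: [0.2, 0.1, -0.7]
grip_width: 0.0433
grip_force: 25.0
```

```bash
python3 - <<'E'
from h import *
o=status.get_obs();print(o['position'],o['tool_rot'],o['ft_force'],o['moment'],o['grip_width'])
E
```

```text
[0.66134399 0.08288518 0.11247135] [ 7.06861900e-01  7.07351576e-01 -2.64479683e-05 -3.13108790e-05] [ 0.18160739  0.12048606 -0.69902094] [-0.09053467  0.04210235 -0.04417612] 0.043288200192124225
```

>>> arm_command(
  delta_rot=[
    [0,0,0],
    [0,0,0],
    [0,0,0],
    [0,0,0],
    [0,0,0],
    [0,0,0],
    [0,0,0],
  ],
  delta_pos=[
    [0,0,0.002],
    [0,0,0.004],
    [0,0,0.006],
    [0,0,0.008],
    [0,0,0.01],
    [0,0,0.01],
    [0,0,0.01],
  ],
  gripper=[0.5,0.5,0.5,0.5,0.5,0.5,0.5],
)

```text
time: 5.72
position: [0.663, 0.0828, 0.1082]
tool_rot: [0.707, 0.707, 0.002, 0.002]
ft_force: [-5.0, -1.0, 20.3]
grip_width: 0.0439
grip_force: 25.1
```

```bash
python3 - <<'E'
from h import *
o=status.get_obs();print(o['position'],o['tool_rot'],o['ft_force'],o['moment'],o['grip_width'])
E
```

```text
[0.66301659 0.08278039 0.10815872] [0.70675457 0.70745431 0.00157299 0.00197687] [-5.03814864 -0.99228518 20.28821464] [-0.16762362  1.2487528  -0.00657092] 0.043900441502433656
```

>>> arm_command(
  delta_rot=[
    [0,0,0],
    [0,0,0],
    [0,0,0],
    [0,0,0],
    [0,0,0],
    [0,0,0],
    [0,0,0],
    [0,0,0],
  ],
  delta_pos=[
    [0,0,-0.004],
    [0,0,-0.007],
    [0,-0.002,-0.007],
    [0,-0.002,-0.006],
    [0,-0.002,-0.004],
    [0,-0.002,-0.002],
    [0,-0.002,-0.002],
    [0,-0.002,-0.002],
  ],
  gripper=[0.5,0.5,0.5,0.5,0.5,0.5,0.5,0.5],
)

```text
time: 6.38
position: [0.6621, 0.0826, 0.1083]
tool_rot: [0.707, 0.707, 0.002, 0.003]
ft_force: [-0.9, -0.9, 17.5]
grip_width: 0.0439
grip_force: 24.9
```

```bash
python3 - <<'E'
from h import *
o=status.get_obs();print(o['position'],o['tool_rot'],o['ft_force'],o['moment'],o['grip_width'])
E
```

```text
[0.66213652 0.08264294 0.10831264] [0.7068303  0.70737501 0.00221422 0.00257507] [-0.94171493 -0.88612811 17.50566858] [-0.12836886  0.20971428 -0.06257384] 0.043949119477403514
```

The stop height stays at foot ≈ 51 mm (39 mm above the plate) and doesn't change with the lateral shift, and side force is nearly zero, so red is tight and goes in the tub.

>>> arm_command(
  delta_rot=[
    [0,0,0],
    [0,0,0],
    [0,0,0],
    [0,0,0],
    [0,0,0],
    [0,0,0],
    [0,0,0],
    [0,0,0],
    [0,0,0],
    [0,0,0],
    [0,0,0],
    [0,0,0],
  ],
  delta_pos=[
    [0,0,-0.01],
    [0,0,-0.035],
    [0,0,-0.06],
    [0.02,-0.006,-0.08],
    [0.055,-0.016,-0.085],
    [0.095,-0.028,-0.085],
    [0.135,-0.04,-0.085],
    [0.175,-0.052,-0.085],
    [0.215,-0.064,-0.085],
    [0.255,-0.076,-0.085],
    [0.287,-0.084,-0.085],
    [0.307,-0.09,-0.085],
  ],
  gripper=[0.5,0.5,0.5,0.5,0.5,0.5,0.5,0.5,0.5,0.5,0.5,0.5],
)

```text
time: 7.38
position: [0.5661, 0.3932, 0.1879]
tool_rot: [0.706, 0.708, -0.002, -0.001]
ft_force: [0.5, 0.3, -1.2]
grip_width: 0.0438
grip_force: 25.0
```

```bash
python3 - <<'E'
from h import *
o=status.get_obs();print(o['position'],o['ft_force'],o['grip_width'])
c=snap('top');cv2.imwrite('pics/t3.png',cv2.resize(c['pixels'][130:290,140:360],None,fx=3.4,fy=3.4,interpolation=cv2.INTER_CUBIC))
sleeves(c)
E
```

```text
[0.56609351 0.39320701 0.18791351] [ 0.47733557  0.26087789 -1.24244336] 0.04377360085478375
yellow px [269.6 218. ] flange [0.5306 0.0428] size [0.058 0.06 ] yaw 5.0
blue px [320.6 246.1] flange [ 0.4206 -0.1456] size [0.057 0.056] yaw 9.8
blue px [259.  182.5] flange [0.6669 0.0802] size [0.091 0.081] yaw 88.5
```

View pics/t3.png

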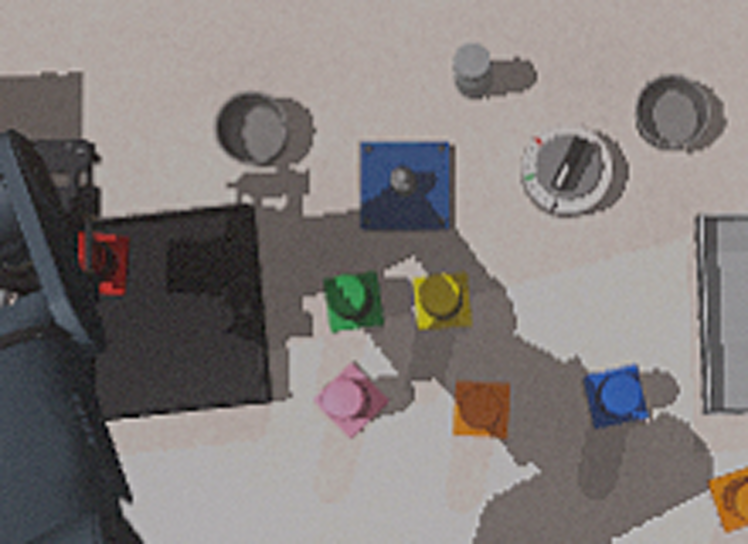

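Red is held above the tub at crop (105,262), and yellow, green and blue are unmoved. Next I lower and release.

>>> arm_command(
  delta_rot=[
    [0,0,0],
    [0,0,0],
    [0,0,0],
    [0,0,0],
    [0,0,0],
    [0,0,0],
    [0,0,0],
    [0,0,0],
    [0,0,0],
    [0,0,0],
    [0,0,0],
    [0,0,0],
  ],
  delta_pos=[
    [0,0,0.005],
    [0,0,0.03],
    [0,0,0.06],
    [0,0,0.085],
    [0,0,0.105],
    [0,0,0.115],
    [0,0,0.12],
    [0,0,0.124],
    [0,0,0.126],
    [0,0,0.126],
    [0,0,0.126],
    [0,0,0.126],
  ],
  gripper=[0.5,0.5,0.5,0.5,0.5,0.5,0.5,0.5,0.5,0.5,0.5,0.5],
)

```text
time: 8.43
position: [0.5698, 0.3902, 0.0648]
tool_rot: [0.707, 0.707, 0.001, 0.0]
ft_force: [0.6, -0.9, -0.9]
grip_width: 0.0434
grip_force: 25.0
```

>>> arm_command(
  delta_rot=[
    [0,0,0],
    [0,0,0],
    [0,0,0],
    [0,0,0],
    [0,0,0],
    [0,0,0],
    [0,0,0],
    [0,0,0],
    [0,0,0],
    [0,0,0],
    [0,0,0],
    [0,0,0],
  ],
  delta_pos=[
    [0,0,0],
    [0,0,0],
    [0,0,0],
    [0,0,0],
    [0,0,0],
    [0,0,-0.01],
    [0,0,-0.03],
    [0,0,-0.06],
    [-0.02,-0.002,-0.085],
    [-0.055,-0.005,-0.09],
    [-0.095,-0.01,-0.09],
    [-0.135,-0.015,-0.09],
  ],
  gripper=[-0.1,-0.3,-0.5,-0.5,-0.5,-0.5,-0.5,-0.5,-0.5,-0.5,-0.5,-0.5],
)

```text
time: 9.43
position: [0.5547, 0.2543, 0.1556]
tool_rot: [0.706, 0.708, 0.002, 0.001]
ft_force: [0.5, -0.9, 0.0]
grip_width: 0.0654
grip_force: 0.0
```

>>> arm_command(
  delta_rot=[
    [0,0,0],
    [0,0,0],
    [0,0,0],
    [0,0,0],
    [0,0,0],
    [0,0,0],
    [0,0,0],
    [0,0,0],
    [0,0,0],
    [0,0,0],
    [0,0,0],
    [0,0,0],
  ],
  delta_pos=[
    [-0.04,-0.005,0],
    [-0.08,-0.01,0],
    [-0.12,-0.015,0],
    [-0.16,-0.02,0],
    [-0.195,-0.023,0],
    [-0.212,-0.025,0],
    [-0.212,-0.025,0.01],
    [-0.212,-0.025,0.035],
    [-0.212,-0.025,0.065],
    [-0.212,-0.025,0.088],
    [-0.212,-0.025,0.097],
    [-0.212,-0.025,0.097],
  ],
  gripper=[-0.5,-0.5,-0.5,-0.5,-0.5,-0.5,-0.5,-0.5,-0.5,-0.5,-0.5,-0.5],
)

```text
time: 10.43
position: [0.5279, 0.0436, 0.0546]
tool_rot: [0.707, 0.708, -0.001, -0.002]
ft_force: [0.3, 0.6, 1.0]
grip_width: 0.0652
grip_force: 0.0
```

>>> arm_command(
  delta_rot=[
    [0,0,0],
    [0,0,0],
    [0,0,0],
    [0,0,0],
  ],
  delta_pos=[
    [0,0,0],
    [0,0,0],
    [0,0,0],
    [0,0,0],
  ],
  gripper=[-0.5,-0.5,-0.5,-0.5],
)

```text
time: 10.77
position: [0.5303, 0.0428, 0.0579]
tool_rot: [0.707, 0.707, 0.001, 0.001]
ft_force: [0.3, -0.4, 0.6]
grip_width: 0.0652
grip_force: 0.0
```

>>> arm_command(
  delta_rot=[
    [0,0,0],
    [0,0,0],
    [0,0,0],
    [0,0,0],
    [0,0,0],
    [0,0,0],
    [0,0,0],
    [0,0,0],
    [0,0,0],
    [0,0,0],
    [0,0,0],
    [0,0,0],
  ],
  delta_pos=[
    [0,0,0],
    [0,0,0],
    [0,0,0],
    [0,0,0],
    [0,0,0],
    [0,0,0],
    [0,0,-0.01],
    [0,0,-0.03],
    [0,0,-0.06],
    [0,0,-0.09],
    [0,0,-0.105],
    [0,0,-0.11],
  ],
  gripper=[0.5,0.5,0.5,0.5,0.5,0.5,0.5,0.5,0.5,0.5,0.5,0.5],
)

```text
time: 11.77
position: [0.531, 0.0426, 0.1699]
tool_rot: [0.707, 0.707, 0.002, 0.002]
ft_force: [-0.5, 0.1, -0.3]
grip_width: 0.0436
grip_force: 25.0
```

>>> arm_command(
  delta_rot=[
    [0,0,0],
    [0,0,0],
    [0,0,0],
    [0,0,0],
    [0,0,0],
    [0,0,0],
    [0,0,0],
    [0,0,0],
    [0,0,0],
    [0,0,0],
  ],
  delta_pos=[
    [0.004,0.012,0],
    [0.012,0.04,0],
    [0.023,0.075,0],
    [0.033,0.108,0],
    [0.039,0.128,0],
    [0.04,0.131,0],
    [0.04,0.131,0],
    [0.04,0.131,0],
    [0.04,0.131,0],
    [0.04,0.131,0],
  ],
  gripper=[0.5,0.5,0.5,0.5,0.5,0.5,0.5,0.5,0.5,0.5],
)

```text
time: 12.6
position: [0.6587, 0.0825, 0.1663]
tool_rot: [0.707, 0.707, -0.001, -0.001]
ft_force: [-0.0, -0.3, -0.1]
grip_width: 0.0438
grip_force: 25.0
```

```bash
python3 - <<'E'
from h import *
o=status.get_obs();print(o['position'],o['ft_force'],o['grip_width'])
E
```

```text
[0.65869272 0.08250091 0.16630166] [-0.01857106 -0.28657109 -0.11993064] 0.04382184346899752
```

>>> arm_command(
  delta_rot=[
    [0,0,0],
    [0,0,0],
    [0,0,0],
    [0,0,0],
    [0,0,0],
    [0,0,0],
    [0,0,0],
    [0,0,0],
    [0,0,0],
    [0,0,0],
    [0,0,0],
    [0,0,0],
  ],
  delta_pos=[
    [0,0,0.01],
    [0,0,0.022],
    [0,0,0.034],
    [0,0,0.042],
    [0,0,0.047],
    [0,0,0.051],
    [0,0,0.054],
    [0,0,0.057],
    [0,0,0.06],
    [0,0,0.063],
    [0,0,0.063],
    [0,0,0.063],
  ],
  gripper=[0.5,0.5,0.5,0.5,0.5,0.5,0.5,0.5,0.5,0.5,0.5,0.5],
)

```text
time: 13.6
position: [0.6618, 0.0826, 0.107]
tool_rot: [0.707, 0.707, 0.001, 0.002]
ft_force: [-3.1, 0.2, 11.4]
grip_width: 0.0438
grip_force: 25.0
```

```bash
python3 - <<'E'
from h import *
o=status.get_obs();print(o['position'],o['ft_force'],o['moment'],o['grip_width'])
E
```

```text
[0.6617754  0.08263607 0.1069823 ] [-3.05094783  0.20315147 11.39925809] [-0.20838393  0.65608791 -0.00969113] 0.04382095763969722
```

>>> arm_command(
  delta_rot=[
    [0,0,0],
    [0,0,0],
    [0,0,0],
    [0,0,0],
    [0,0,0],
    [0,0,0],
    [0,0,0],
  ],
  delta_pos=[
    [0,-0.001,-0.002],
    [0,-0.002,-0.002],
    [0,-0.002,-0.001],
    [0,-0.002,0],
    [0,-0.002,0.001],
    [0,-0.002,0.001],
    [0,-0.002,0.001],
  ],
  gripper=[0.5,0.5,0.5,0.5,0.5,0.5,0.5],
)

```text
time: 14.18
position: [0.6612, 0.0826, 0.1068]
tool_rot: [0.707, 0.707, 0.002, 0.003]
ft_force: [-1.1, -1.2, 16.6]
grip_width: 0.0437
grip_force: 25.0
```

```bash
python3 - <<'E'
from h import *
o=status.get_obs();print(o['position'],o['ft_force'],o['moment'],o['grip_width'])
E
```

```text
[0.66119596 0.0826433  0.10684033] [-1.11977917 -1.1582437  16.58131267] [-0.27603777  0.36709278 -0.01577261] 0.043725875538770276
```

The stop height is a bit ambiguous, so I loosen the fingers slightly to let the sleeve settle by itself, then look.

>>> arm_command(
  delta_rot=[
    [0,0,0],
    [0,0,0],
    [0,0,0],
    [0,0,0],
    [0,0,0],
    [0,0,0],
    [0,0,0],
  ],
  delta_pos=[
    [0,0,-0.002],
    [0,0,-0.003],
    [0,0,-0.003],
    [0,0,-0.003],
    [0,0,-0.003],
    [0,0,-0.003],
    [0,0,-0.003],
  ],
  gripper=[0.5,0.5,-0.1,-0.18,-0.18,-0.18,-0.18],
)

```text
time: 14.77
position: [0.6572, 0.083, 0.1044]
tool_rot: [0.707, 0.707, -0.001, -0.001]
ft_force: [0.3, 0.1, 0.1]
grip_width: 0.051
grip_force: 0.0
```

```bash
python3 - <<'E'
from h import *
o=status.get_obs();print(o['position'],o['ft_force'],o['moment'],o['grip_width'])
s=snap('scene');cv2.imwrite('pics/s4.png',cv2.resize(s['pixels'][170:270,260:400],None,fx=5,fy=5,interpolation=cv2.INTER_CUBIC))
sleeves(snap('top'))
E
```

```text
[0.65716521 0.0830156  0.10443645] [0.30451196 0.05470813 0.13048181] [-0.10145127  0.00967371 -0.01968272] 0.050950569427253296
red px [176.5 210. ] flange [0.5695 0.3955] size [0.073 0.061] yaw 88.5
blue px [322.9 245.9] flange [ 0.421  -0.1539] size [0.041 0.055] yaw 12.5
```

View pics/s4.png

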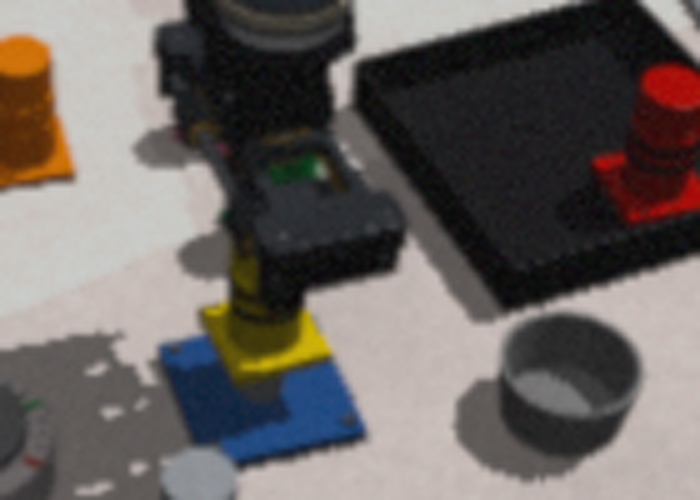

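Yellow stayed part-way up (flange at crop (265,340), pin visible below it), so it is tight. Red stands upright in the tub at crop (665,150). I regrip yellow and take it to the tub.

>>> arm_command(
  delta_rot=[
    [0,0,0],
    [0,0,0],
    [0,0,0],
    [0,0,0],
    [0,0,0],
    [0,0,0],
    [0,0,0],
    [0,0,0],
    [0,0,0],
    [0,0,0],
    [0,0,0],
    [0,0,0],
  ],
  delta_pos=[
    [0,0.002,0],
    [0,0.003,0],
    [0,0.003,0],
    [0,0.003,0],
    [0,0.003,0],
    [0,0.003,0],
    [0,0.003,0],
    [0,0.003,-0.01],
    [0,0.003,-0.035],
    [0,0.003,-0.06],
    [0,0.003,-0.08],
    [0,0.003,-0.085],
  ],
  gripper=[-0.18,-0.18,0.5,0.5,0.5,0.5,0.5,0.5,0.5,0.5,0.5,0.5],
)

```text
time: 15.87
position: [0.6637, 0.0828, 0.1953]
tool_rot: [0.707, 0.707, 0.003, 0.003]
ft_force: [-0.1, -0.3, -0.7]
grip_width: 0.0437
grip_force: 25.0
```

>>> arm_command(
  delta_rot=[
    [0,0,0],
    [0,0,0],
    [0,0,0],
    [0,0,0],
    [0,0,0],
    [0,0,0],
    [0,0,0],
    [0,0,0],
    [0,0,0],
    [0,0,0],
    [0,0,0],
  ],
  delta_pos=[
    [0.02,-0.008,0],
    [0.055,-0.023,0],
    [0.09,-0.038,0],
    [0.125,-0.053,0],
    [0.16,-0.068,0],
    [0.19,-0.08,0],
    [0.208,-0.088,0],
    [0.212,-0.09,0],
    [0.212,-0.09,0],
    [0.212,-0.09,0],
    [0.212,-0.09,0],
  ],
  gripper=[0.5,0.5,0.5,0.5,0.5,0.5,0.5,0.5,0.5,0.5,0.5],
)

```text
time: 16.78
position: [0.5718, 0.2934, 0.1903]
tool_rot: [0.707, 0.707, -0.0, 0.0]
ft_force: [0.5, -0.3, -0.8]
grip_width: 0.0436
grip_force: 25.0
```

>>> arm_command(
  delta_rot=[
    [0,0,0],
    [0,0,0],
    [0,0,0],
    [0,0,0],
    [0,0,0],
    [0,0,0],
    [0,0,0],
    [0,0,0],
    [0,0,0],
    [0,0,0],
    [0,0,0],
    [0,0,0],
  ],
  delta_pos=[
    [0,0,0.008],
    [0,0,0.035],
    [0,0,0.065],
    [0,0,0.09],
    [0,0,0.11],
    [0,0,0.12],
    [0,0,0.125],
    [0,0,0.129],
    [0,0,0.131],
    [0,0,0.131],
    [0,0,0.131],
    [0,0,0.131],
  ],
  gripper=[0.5,0.5,0.5,0.5,0.5,0.5,0.5,0.5,0.5,0.5,0.5,0.5],
)

```text
time: 17.78
position: [0.5719, 0.2951, 0.0607]
tool_rot: [0.707, 0.707, 0.001, 0.001]
ft_force: [0.5, 0.9, -1.0]
grip_width: 0.0437
grip_force: 25.0
```

>>> arm_command(
  delta_rot=[
    [0,0,0],
    [0,0,0],
    [0,0,0],
    [0,0,0],
    [0,0,0],
    [0,0,0],
    [0,0,0],
    [0,0,0],
    [0,0,0],
    [0,0,0],
    [0,0,0],
    [0,0,0],
  ],
  delta_pos=[
    [0,0,0],
    [0,0,0],
    [0,0,0],
    [0,0,0],
    [0,0,0],
    [0,0,-0.01],
    [0,0,-0.03],
    [0,0,-0.06],
    [0,0,-0.085],
    [0,0,-0.1],
    [0,0,-0.1],
    [0,0,-0.1],
  ],
  gripper=[-0.1,-0.3,-0.5,-0.5,-0.5,-0.5,-0.5,-0.5,-0.5,-0.5,-0.5,-0.5],
)

```text
time: 18.78
position: [0.5717, 0.295, 0.1609]
tool_rot: [0.707, 0.707, 0.001, 0.001]
ft_force: [-0.1, 0.3, 0.1]
grip_width: 0.0653
grip_force: 0.0
```

```bash
python3 - <<'E'
from h import *
o=status.get_obs();print(o['position'],o['ft_force'],o['moment'],o['grip_width'])
sleeves(snap('top'))
E
```

```text
[0.57172141 0.29497831 0.16089842] [-0.10384031  0.25049452  0.10766145] [-0.09323227  0.10641293  0.04531231] 0.06529274836533215
blue px [322.7 245.9] flange [ 0.4209 -0.1535] size [0.042 0.055] yaw 12.5
blue px [259. 182.] flange [0.6688 0.0802] size [0.091 0.077] yaw 88.5
```

```bash
cat >> h.py <<'E'
def bbs(im):
    hsv=cv2.cvtColor(im,cv2.COLOR_BGR2HSV)
    for k,rs in HUE.items():
        m=sum((cv2.inRange(hsv,(a,120,30),(b,255,255)) for a,b in rs)); m[:150]=0;m[290:]=0
        print(k,[cv2.boundingRect(x) for x in cv2.findContours(m,0,1)[0] if cv2.contourArea(x)>60])
E
python3 - <<'E'
from h import *
bbs(cv2.imread('pics/scene0.png'));bbs(snap('scene','s5.png')['pixels'])
E
```

```text
red [(249, 203, 21, 34)]
yellow [(275, 198, 24, 33)]
green [(305, 193, 23, 31)]
blue [(292, 234, 40, 29), (211, 188, 23, 32), (0, 150, 42, 75)]
red [(378, 182, 25, 33)]
yellow [(351, 188, 27, 34)]
green [(305, 193, 22, 31)]
blue [(292, 234, 40, 29), (211, 188, 23, 32), (0, 150, 42, 75)]
```

>>> arm_command(
  delta_rot=[
    [0,0,0],
    [0,0,0],
    [0,0,0],
    [0,0,0],
    [0,0,0],
    [0,0,0],
    [0,0,0],
    [0,0,0],
    [0,0,0],
    [0,0,0],
    [0,0,0],
    [0,0,0],
  ],
  delta_pos=[
    [-0.03,-0.008,0],
    [-0.07,-0.018,0],
    [-0.11,-0.028,0],
    [-0.145,-0.037,0],
    [-0.155,-0.04,0],
    [-0.155,-0.04,0.01],
    [-0.155,-0.04,0.035],
    [-0.155,-0.04,0.065],
    [-0.155,-0.04,0.09],
    [-0.155,-0.04,0.103],
    [-0.155,-0.04,0.103],
    [-0.155,-0.04,0.103],
  ],
  gripper=[-0.5,-0.5,-0.5,-0.5,-0.5,-0.5,-0.5,-0.5,-0.5,-0.5,-0.5,-0.5],
)

```text
time: 19.88
position: [0.5305, 0.1408, 0.0548]
tool_rot: [0.707, 0.708, -0.001, -0.001]
ft_force: [0.5, -0.1, 0.3]
grip_width: 0.0653
grip_force: 0.0
```

>>> arm_command(
  delta_rot=[
    [0,0,0],
    [0,0,0],
    [0,0,0],
    [0,0,0],
  ],
  delta_pos=[
    [0,0,0],
    [0,0,0],
    [0,0,0],
    [0,0,0],
  ],
  gripper=[-0.5,-0.5,-0.5,-0.5],
)

```text
time: 20.22
position: [0.532, 0.1399, 0.0575]
tool_rot: [0.707, 0.707, 0.001, 0.001]
ft_force: [0.2, 0.7, -0.3]
grip_width: 0.0653
grip_force: 0.0
```

>>> arm_command(
  delta_rot=[
    [0,0,0],
    [0,0,0],
    [0,0,0],
    [0,0,0],
    [0,0,0],
    [0,0,0],
    [0,0,0],
    [0,0,0],
    [0,0,0],
    [0,0,0],
    [0,0,0],
    [0,0,0],
  ],
  delta_pos=[
    [0,0,0],
    [0,0,0],
    [0,0,0],
    [0,0,0],
    [0,0,0],
    [0,0,0],
    [0,0,-0.01],
    [0,0,-0.03],
    [0,0,-0.06],
    [0,0,-0.09],
    [0,0,-0.105],
    [0,0,-0.11],
  ],
  gripper=[0.5,0.5,0.5,0.5,0.5,0.5,0.5,0.5,0.5,0.5,0.5,0.5],
)

```text
time: 21.22
position: [0.533, 0.14, 0.17]
tool_rot: [0.707, 0.707, 0.002, 0.002]
ft_force: [1.4, -0.4, -1.0]
grip_width: 0.0437
grip_force: 25.0
```

>>> arm_command(
  delta_rot=[
    [0,0,0],
    [0,0,0],
    [0,0,0],
    [0,0,0],
    [0,0,0],
    [0,0,0],
    [0,0,0],
    [0,0,0],
    [0,0,0],
    [0,0,0],
  ],
  delta_pos=[
    [-0.006,0.012,0],
    [-0.018,0.04,0],
    [-0.033,0.075,0],
    [-0.048,0.108,0],
    [-0.056,0.126,0],
    [-0.057,0.129,0],
    [-0.057,0.129,0],
    [-0.057,0.129,0],
    [-0.057,0.129,0],
    [-0.057,0.129,0],
  ],
  gripper=[0.5,0.5,0.5,0.5,0.5,0.5,0.5,0.5,0.5,0.5],
)

```text
time: 22.05
position: [0.6586, 0.0837, 0.1663]
tool_rot: [0.706, 0.708, -0.001, -0.001]
ft_force: [0.2, -0.9, 0.4]
grip_width: 0.0441
grip_force: 25.0
```

>>> arm_command(
  delta_rot=[
    [0,0,0],
    [0,0,0],
    [0,0,0],
    [0,0,0],
    [0,0,0],
    [0,0,0],
    [0,0,0],
    [0,0,0],
    [0,0,0],
    [0,0,0],
    [0,0,0],
    [0,0,0],
  ],
  delta_pos=[
    [0,0,0.01],
    [0,0,0.022],
    [0,0,0.034],
    [0,0,0.042],
    [0,0,0.047],
    [0,0,0.051],
    [0,0,0.054],
    [0,0,0.057],
    [0,0,0.06],
    [0,0,0.063],
    [0,0,0.064],
    [0,0,0.064],
  ],
  gripper=[0.5,0.5,0.5,0.5,0.5,0.5,0.5,0.5,0.5,0.5,0.5,0.5],
)

```text
time: 23.05
position: [0.6604, 0.0826, 0.1024]
tool_rot: [0.707, 0.707, -0.0, 0.0]
ft_force: [0.5, -0.4, -1.1]
grip_width: 0.0441
grip_force: 25.0
```

```bash
python3 - <<'E'
from h import *
o=status.get_obs();print(o['position'],o['ft_force'],o['moment'],o['grip_width'])
E
```

```text
[0.66038409 0.08258764 0.10243884] [ 0.47874548 -0.43582959 -1.05367931] [-0.27935108  0.0758341   0.04268938] 0.04411392452261102
```

Green is past the cone with no force. I continue down to the plate.

>>> arm_command(
  delta_rot=[
    [0,0,0],
    [0,0,0],
    [0,0,0],
    [0,0,0],
    [0,0,0],
    [0,0,0],
    [0,0,0],
    [0,0,0],
    [0,0,0],
    [0,0,0],
    [0,0,0],
    [0,0,0],
  ],
  delta_pos=[
    [0,0,0.004],
    [0,0,0.009],
    [0,0,0.014],
    [0,0,0.019],
    [0,0,0.024],
    [0,0,0.028],
    [0,0,0.031],
    [0,0,0.033],
    [0,0,0.035],
    [0,0,0.036],
    [0,0,0.036],
    [0,0,0.036],
  ],
  gripper=[0.5,0.5,0.5,0.5,0.5,0.5,0.5,0.5,0.5,0.5,0.5,0.5],
)

```text
time: 24.05
position: [0.6603, 0.0821, 0.0687]
tool_rot: [0.707, 0.707, -0.0, 0.001]
ft_force: [-2.3, -4.1, 9.8]
grip_width: 0.044
grip_force: 25.0
```

>>> arm_command(
  delta_rot=[
    [0,0,0],
    [0,0,0],
    [0,0,0],
    [0,0,0],
    [0,0,0],
    [0,0,0],
  ],
  delta_pos=[
    [0,0,0],
    [0,0,0],
    [0,0,0],
    [0,0,0],
    [0,0,0],
    [0,0,0],
  ],
  gripper=[0.5,0.5,0.5,0.5,0.5,0.5],
)

```text
time: 24.55
position: [0.6603, 0.0821, 0.0687]
tool_rot: [0.707, 0.707, -0.0, 0.001]
ft_force: [-2.9, -3.7, 8.9]
grip_width: 0.0438
grip_force: 25.0
```

Green is seated on the plate, so it fits and goes to the tray.

>>> arm_command(
  delta_rot=[
    [0,0,0],
    [0,0,0],
    [0,0,0],
    [0,0,0],
    [0,0,0],
    [0,0,0],
    [0,0,0],
  ],
  delta_pos=[
    [0,0,-0.008],
    [0,0,-0.025],
    [0,0,-0.05],
    [0,0,-0.08],
    [0,0,-0.11],
    [0,0,-0.12],
    [0,0,-0.12],
  ],
  gripper=[0.5,0.5,0.5,0.5,0.5,0.5,0.5],
)

```text
time: 25.13
position: [0.6624, 0.0834, 0.1901]
tool_rot: [0.707, 0.707, 0.003, 0.002]
ft_force: [0.0, -0.4, -0.6]
grip_width: 0.044
grip_force: 25.0
```

>>> arm_command(
  delta_rot=[
    [0,0,0],
    [0,0,0],
    [0,0,0],
    [0,0,0],
    [0,0,0],
    [0,0,0],
    [0,0,0],
    [0,0,0],
    [0,0,0],
    [0,0,0],
    [0,0,0],
    [0,0,0],
  ],
  delta_pos=[
    [-0.02,-0.005,0],
    [-0.055,-0.015,0],
    [-0.094,-0.026,0],
    [-0.133,-0.036,0],
    [-0.172,-0.047,0],
    [-0.211,-0.057,0],
    [-0.25,-0.068,0],
    [-0.289,-0.078,0],
    [-0.328,-0.089,0],
    [-0.362,-0.098,0],
    [-0.387,-0.105,0],
    [-0.387,-0.105,0],
  ],
  gripper=[0.5,0.5,0.5,0.5,0.5,0.5,0.5,0.5,0.5,0.5,0.5,0.5],
)

```text
time: 26.13
position: [0.5533, -0.3093, 0.184]
tool_rot: [0.709, 0.705, -0.001, -0.001]
ft_force: [1.2, -0.1, -0.9]
grip_width: 0.0437
grip_force: 25.0
```

```bash
python3 - <<'E'
from h import *
o=status.get_obs();print(o['position'],o['ft_force'],o['grip_width'])
sleeves(snap('top')); bbs(snap('scene','s6.png')['pixels'])
E
```

```text
[ 0.55327187 -0.30930396  0.18400995] [ 1.1532206  -0.13471598 -0.91340458] 0.04365511639126861
red px [176.5 210. ] flange [0.5695 0.3955] size [0.073 0.061] yaw 88.5
yellow px [202. 209.] flange [0.5709 0.2978] size [0.069 0.061] yaw 88.5
blue px [259. 184.] flange [0.6611 0.0803] size [0.091 0.092] yaw 88.5
red [(378, 182, 25, 33)]
yellow [(351, 188, 27, 34)]
green [(156, 206, 25, 25)]
blue [(292, 234, 40, 29), (212, 188, 22, 32), (0, 150, 41, 75)]
```

>>> arm_command(
  delta_rot=[
    [0,0,0],
    [0,0,0],
    [0,0,0],
    [0,0,0],
    [0,0,0],
    [0,0,0],
    [0,0,0],
    [0,0,0],
    [0,0,0],
    [0,0,0],
    [0,0,0],
    [0,0,0],
  ],
  delta_pos=[
    [0,0,0.003],
    [0,0,0.025],
    [0,0,0.055],
    [0,0,0.08],
    [0,0,0.1],
    [0,0,0.112],
    [0,0,0.118],
    [0,0,0.121],
    [0,0,0.123],
    [0,0,0.123],
    [0,0,0.123],
    [0,0,0.123],
  ],
  gripper=[0.5,0.5,0.5,0.5,0.5,0.5,0.5,0.5,0.5,0.5,0.5,0.5],
)

```text
time: 27.23
position: [0.5562, -0.3047, 0.0647]
tool_rot: [0.707, 0.707, 0.0, 0.001]
ft_force: [0.7, -0.5, -1.8]
grip_width: 0.0437
grip_force: 25.0
```

>>> arm_command(
  delta_rot=[
    [0,0,0],
    [0,0,0],
    [0,0,0],
    [0,0,0],
    [0,0,0],
    [0,0,0],
    [0,0,0],
    [0,0,0],
    [0,0,0],
    [0,0,0],
    [0,0,0],
    [0,0,0],
  ],
  delta_pos=[
    [0,0,0],
    [0,0,0],
    [0,0,0],
    [0,0,0],
    [0,0,0],
    [0,0,-0.01],
    [0,0,-0.03],
    [0,0,-0.06],
    [0,0,-0.085],
    [0,0,-0.1],
    [0,0,-0.1],
    [0,0,-0.1],
  ],
  gripper=[-0.1,-0.3,-0.5,-0.5,-0.5,-0.5,-0.5,-0.5,-0.5,-0.5,-0.5,-0.5],
)

```text
time: 28.23
position: [0.5561, -0.3046, 0.1649]
tool_rot: [0.707, 0.707, 0.0, 0.001]
ft_force: [-0.5, 0.0, -0.4]
grip_width: 0.0652
grip_force: 0.0
```

```bash
python3 - <<'E'
from h import *
o=status.get_obs();print(o['position'],o['ft_force'],o['grip_width'])
sleeves(snap('top')); bbs(snap('scene','s7.png')['pixels'])
E
```

```text
[ 0.5560549  -0.30456985  0.16490304] [-0.45351897  0.00053654 -0.37610524] 0.06515314863682335
red px [176.5 210. ] flange [0.5695 0.3955] size [0.073 0.061] yaw 88.5
yellow px [201.5 209. ] flange [0.5709 0.2997] size [0.073 0.061] yaw 88.5
blue px [259. 184.] flange [0.6611 0.0803] size [0.091 0.092] yaw 88.5
red [(378, 182, 25, 33)]
yellow [(351, 188, 27, 34)]
green [(165, 226, 24, 34)]
blue [(292, 234, 40, 29), (212, 188, 22, 32), (0, 150, 42, 75)]
```

>>> arm_command(
  delta_rot=[
    [0,0,0],
    [0,0,0],
    [0,0,0],
    [0,0,0],
    [0,0,0],
    [0,0,0],
    [0,0,0],
    [0,0,0],
    [0,0,0],
    [0,0,0],
    [0,0,0],
    [0,0,0],
  ],
  delta_pos=[
    [0.02,-0.017,0],
    [0.045,-0.038,0],
    [0.07,-0.06,0],
    [0.095,-0.081,0],
    [0.12,-0.102,0],
    [0.145,-0.123,0],
    [0.159,-0.135,0],
    [0.159,-0.135,0],
    [0.159,-0.135,0.02],
    [0.159,-0.135,0.03],
    [0.159,-0.135,0.03],
    [0.159,-0.135,0.03],
  ],
  gripper=[-0.5,-0.5,-0.5,-0.5,-0.5,-0.5,-0.5,-0.5,-0.5,-0.5,-0.5,-0.5],
)

```text
time: 29.33
position: [0.4205, -0.1456, 0.1326]
tool_rot: [0.707, 0.707, -0.0, -0.001]
ft_force: [0.9, 0.8, 0.3]
grip_width: 0.0653
grip_force: 0.0
```

```bash
python3 - <<'E'
from h import *
o=status.get_obs();print(o['position'],o['tool_rot'],o['ft_force'],o['q'])
s=snap('scene');bbs(s['pixels']);cv2.imwrite('pics/s8.png',cv2.resize(s['pixels'][150:290,120:300],None,fx=4,fy=4,interpolation=cv2.INTER_CUBIC))
E
```

```text
[ 0.42051811 -0.14560914  0.13261356] [ 7.07005476e-01  7.07207321e-01 -2.20686566e-04 -1.00646338e-03] [0.94153679 0.83076558 0.34809759] [-5.85408809e-01  4.44974998e-01  1.96036879e+00 -4.90079666e-05
  7.38309348e-01 -5.85657982e-01]
red [(378, 182, 25, 34)]
yellow [(351, 188, 27, 34)]
green [(165, 226, 24, 34)]
blue [(292, 234, 40, 29), (211, 187, 23, 33), (0, 150, 41, 75)]
```

View pics/s8.png

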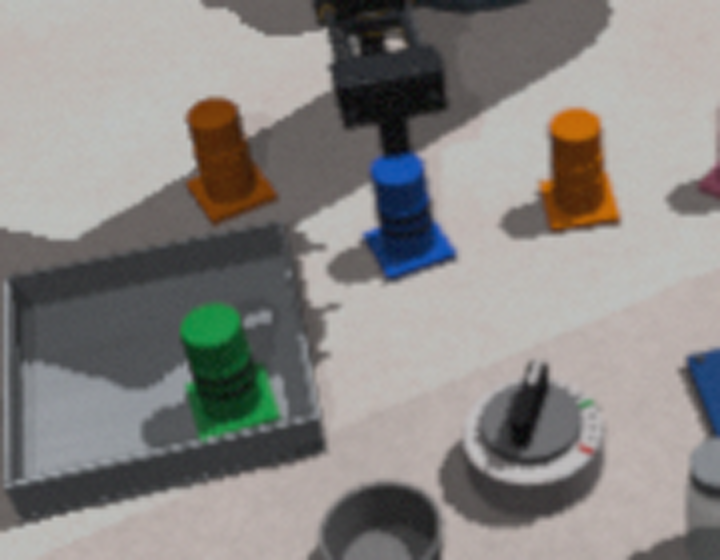

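Green stands in the tray at crop (228,375), and the gripper is above blue at crop (405,215). Next I descend and grip.

>>> arm_command(
  delta_rot=[
    [0,0,0],
    [0,0,0],
    [0,0,0],
    [0,0,0],
    [0,0,0],
    [0,0,0],
    [0,0,0],
    [0,0,0],
  ],
  delta_pos=[
    [0,0,0.02],
    [0,0,0.04],
    [0,0,0.06],
    [0,0,0.073],
    [0,0,0.077],
    [0,0,0.077],
    [0,0,0.077],
    [0,0,0.077],
  ],
  gripper=[-0.5,-0.5,-0.5,-0.5,-0.5,-0.5,-0.5,-0.5],
)

```text
time: 30.05
position: [0.4212, -0.1458, 0.0574]
tool_rot: [0.707, 0.707, 0.0, 0.001]
ft_force: [-0.4, 0.3, 0.6]
grip_width: 0.0651
grip_force: 0.0
```

>>> arm_command(
  delta_rot=[
    [0,0,0],
    [0,0,0],
    [0,0,0],
    [0,0,0],
    [0,0,0],
    [0,0,0],
    [0,0,0],
    [0,0,0],
    [0,0,0],
    [0,0,0],
    [0,0,0],
    [0,0,0],
  ],
  delta_pos=[
    [0,0,0],
    [0,0,0],
    [0,0,0],
    [0,0,0],
    [0,0,0],
    [0,0,0],
    [0,0,-0.01],
    [0,0,-0.03],
    [0,0,-0.06],
    [0,0,-0.09],
    [0,0,-0.105],
    [0,0,-0.11],
  ],
  gripper=[0.5,0.5,0.5,0.5,0.5,0.5,0.5,0.5,0.5,0.5,0.5,0.5],
)

```text
time: 31.05
position: [0.4217, -0.146, 0.1689]
tool_rot: [0.707, 0.707, 0.001, 0.003]
ft_force: [0.2, 0.0, -0.9]
grip_width: 0.0439
grip_force: 25.0
```

>>> arm_command(
  delta_rot=[
    [0,0,0],
    [0,0,0],
    [0,0,0],
    [0,0,0],
    [0,0,0],
    [0,0,0],
    [0,0,0],
    [0,0,0],
    [0,0,0],
    [0,0,0],
    [0,0,0],
    [0,0,0],
  ],
  delta_pos=[
    [0.012,0.0125,0],
    [0.036,0.0375,0],
    [0.062,0.065,0],
    [0.09,0.094,0],
    [0.118,0.124,0],
    [0.146,0.153,0],
    [0.174,0.182,0],
    [0.2,0.21,0],
    [0.22,0.231,0],
    [0.228,0.239,0],
    [0.228,0.239,0],
    [0.228,0.239,0],
  ],
  gripper=[0.5,0.5,0.5,0.5,0.5,0.5,0.5,0.5,0.5,0.5,0.5,0.5],
)

```text
time: 32.05
position: [0.6577, 0.0827, 0.1648]
tool_rot: [0.707, 0.708, -0.002, -0.001]
ft_force: [-0.4, -0.3, -0.2]
grip_width: 0.0437
grip_force: 25.0
```

>>> arm_command(
  delta_rot=[
    [0,0,0],
    [0,0,0],
    [0,0,0],
    [0,0,0],
  ],
  delta_pos=[
    [0,0,0],
    [0,0,0],
    [0,0,0],
    [0,0,0],
  ],
  gripper=[0.5,0.5,0.5,0.5],
)

```text
time: 32.38
position: [0.6588, 0.0818, 0.1668]
tool_rot: [0.707, 0.707, -0.0, -0.0]
ft_force: [0.0, -0.3, -0.9]
grip_width: 0.0438
grip_force: 25.0
```

>>> arm_command(
  delta_rot=[
    [0,0,0],
    [0,0,0],
    [0,0,0],
    [0,0,0],
    [0,0,0],
    [0,0,0],
    [0,0,0],
    [0,0,0],
    [0,0,0],
    [0,0,0],
    [0,0,0],
    [0,0,0],
  ],
  delta_pos=[
    [0,0,0.01],
    [0,0,0.022],
    [0,0,0.034],
    [0,0,0.042],
    [0,0,0.047],
    [0,0,0.051],
    [0,0,0.054],
    [0,0,0.057],
    [0,0,0.06],
    [0,0,0.063],
    [0,0,0.064],
    [0,0,0.064],
  ],
  gripper=[0.5,0.5,0.5,0.5,0.5,0.5,0.5,0.5,0.5,0.5,0.5,0.5],
)

```text
time: 33.38
position: [0.6615, 0.083, 0.1069]
tool_rot: [0.707, 0.707, 0.002, 0.002]
ft_force: [-2.5, 0.5, 15.3]
grip_width: 0.0439
grip_force: 25.0
```

```bash
python3 - <<'E'
from h import *
o=status.get_obs();print(o['position'],o['ft_force'],o['moment'],o['grip_width'])
E
```

```text
[0.66150554 0.08300324 0.10694742] [-2.5275922   0.54668192 15.31958677] [-0.00396112  0.73018557  0.00664838] 0.04388505599761023
```

It stops at the same height as yellow. I confirm by loosening the fingers in the same way.

>>> arm_command(
  delta_rot=[
    [0,0,0],
    [0,0,0],
    [0,0,0],
    [0,0,0],
    [0,0,0],
    [0,0,0],
    [0,0,0],
  ],
  delta_pos=[
    [0,0,-0.002],
    [0,0,-0.003],
    [0,0,-0.003],
    [0,0,-0.003],
    [0,0,-0.003],
    [0,0,-0.003],
    [0,0,-0.003],
  ],
  gripper=[0.5,0.5,-0.1,-0.18,-0.18,-0.18,-0.18],
)

```text
time: 33.97
position: [0.6585, 0.0828, 0.1046]
tool_rot: [0.707, 0.707, -0.001, -0.001]
ft_force: [-0.6, 0.2, -0.1]
grip_width: 0.0512
grip_force: 0.0
```

```bash
python3 - <<'E'
from h import *
o=status.get_obs();print(o['position'],o['ft_force'],o['moment'],o['grip_width'])
s=snap('scene');cv2.imwrite('pics/s9.png',cv2.resize(s['pixels'][170:270,260:400],None,fx=4,fy=4,interpolation=cv2.INTER_CUBIC))
E
```

```text
[0.65853903 0.08284919 0.10459191] [-0.55788739  0.15915414 -0.11285523] [-0.10470389  0.01353301 -0.01779965] 0.05117682236877477
```

View pics/s9.png

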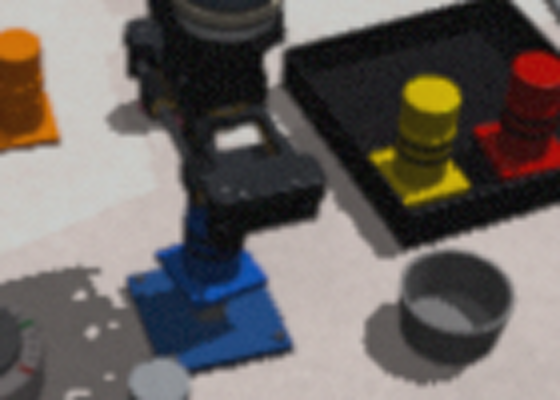

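Blue stays part-way up (flange at crop (212,272), pin visible below it), so it is tight. Yellow and red are upright in the tub. Blue goes to the tub.

>>> arm_command(
  delta_rot=[
    [0,0,0],
    [0,0,0],
    [0,0,0],
    [0,0,0],
    [0,0,0],
    [0,0,0],
    [0,0,0],
    [0,0,0],
    [0,0,0],
    [0,0,0],
    [0,0,0],
    [0,0,0],
  ],
  delta_pos=[
    [0,0.001,0],
    [0,0.001,0],
    [0,0.001,0],
    [0,0.001,0],
    [0,0.001,0],
    [0,0.001,0],
    [0,0.001,0],
    [0,0.001,-0.01],
    [0,0.001,-0.035],
    [0,0.001,-0.06],
    [0,0.001,-0.08],
    [0,0.001,-0.085],
  ],
  gripper=[-0.18,-0.18,0.5,0.5,0.5,0.5,0.5,0.5,0.5,0.5,0.5,0.5],
)

```text
time: 35.02
position: [0.6627, 0.0829, 0.1954]
tool_rot: [0.707, 0.707, 0.003, 0.003]
ft_force: [0.1, -0.2, 0.2]
grip_width: 0.0442
grip_force: 25.0
```

>>> arm_command(
  delta_rot=[
    [0,0,0],
    [0,0,0],
    [0,0,0],
    [0,0,0],
    [0,0,0],
    [0,0,0],
    [0,0,0],
    [0,0,0],
    [0,0,0],
    [0,0,0],
    [0,0,0],
    [0,0,0],
  ],
  delta_pos=[
    [0.016,-0.012,0],
    [0.04,-0.03,0],
    [0.068,-0.051,0],
    [0.096,-0.072,0],
    [0.124,-0.093,0],
    [0.152,-0.114,0],
    [0.18,-0.135,0],
    [0.208,-0.156,0],
    [0.232,-0.174,0],
    [0.247,-0.185,0],
    [0.252,-0.189,0],
    [0.252,-0.189,0],
  ],
  gripper=[0.5,0.5,0.5,0.5,0.5,0.5,0.5,0.5,0.5,0.5,0.5,0.5],
)

```text
time: 36.02
position: [0.4697, 0.3356, 0.1902]
tool_rot: [0.706, 0.708, -0.001, -0.0]
ft_force: [0.4, -0.3, -0.4]
grip_width: 0.0443
grip_force: 25.0
```

>>> arm_command(
  delta_rot=[
    [0,0,0],
    [0,0,0],
    [0,0,0],
    [0,0,0],
  ],
  delta_pos=[
    [0,0,0],
    [0,0,0],
    [0,0,0],
    [0,0,0],
  ],
  gripper=[0.5,0.5,0.5,0.5],
)

```text
time: 36.35
position: [0.4721, 0.3337, 0.1905]
tool_rot: [0.708, 0.707, -0.0, 0.0]
ft_force: [-0.7, 0.9, 0.2]
grip_width: 0.0448
grip_force: 25.0
```

>>> arm_command(
  delta_rot=[
    [0,0,0],
    [0,0,0],
    [0,0,0],
    [0,0,0],
    [0,0,0],
    [0,0,0],
    [0,0,0],
    [0,0,0],
    [0,0,0],
    [0,0,0],
    [0,0,0],
    [0,0,0],
  ],
  delta_pos=[
    [0,0,0.008],
    [0,0,0.035],
    [0,0,0.065],
    [0,0,0.09],
    [0,0,0.11],
    [0,0,0.12],
    [0,0,0.125],
    [0,0,0.129],
    [0,0,0.131],
    [0,0,0.131],
    [0,0,0.131],
    [0,0,0.131],
  ],
  gripper=[0.5,0.5,0.5,0.5,0.5,0.5,0.5,0.5,0.5,0.5,0.5,0.5],
)

```text
time: 37.35
position: [0.4718, 0.3351, 0.0605]
tool_rot: [0.707, 0.707, 0.001, 0.0]
ft_force: [-1.5, -1.1, -1.2]
grip_width: 0.044
grip_force: 25.0
```

>>> arm_command(
  delta_rot=[
    [0,0,0],
    [0,0,0],
    [0,0,0],
    [0,0,0],
    [0,0,0],
    [0,0,0],
    [0,0,0],
    [0,0,0],
    [0,0,0],
    [0,0,0],
    [0,0,0],
    [0,0,0],
  ],
  delta_pos=[
    [0,0,0],
    [0,0,0],
    [0,0,0],
    [0,0,0],
    [0,0,0],
    [0,0,-0.01],
    [0,0,-0.03],
    [0,0,-0.06],
    [0,0,-0.085],
    [0,0,-0.1],
    [0,0,-0.1],
    [0,0,-0.1],
  ],
  gripper=[-0.1,-0.3,-0.5,-0.5,-0.5,-0.5,-0.5,-0.5,-0.5,-0.5,-0.5,-0.5],
)

```text
time: 38.35
position: [0.4716, 0.335, 0.1609]
tool_rot: [0.707, 0.707, 0.001, 0.0]
ft_force: [0.3, 0.3, -0.2]
grip_width: 0.0652
grip_force: 0.0
```

```bash
python3 - <<'E'
from h import *
o=status.get_obs();print(o['position'],o['tool_rot'],o['ft_force'],o['grip_width'])
bbs(snap('scene','s10.png')['pixels'])
c=snap('top','t10.png');a=c['pixels'][150:215,275:340];cv2.imwrite('pics/t10c.png',cv2.resize(a,None,fx=8,fy=8,interpolation=cv2.INTER_CUBIC))
E
```

```text
[0.471646   0.33495779 0.16087393] [7.06841343e-01 7.07370831e-01 1.25997603e-03 4.85388670e-04] [ 0.25408216  0.28256741 -0.22041222] 0.06520012411582615
red [(378, 182, 25, 33)]
yellow [(352, 188, 26, 34)]
green [(165, 226, 24, 34)]
blue [(292, 234, 40, 29), (350, 169, 24, 30), (0, 150, 42, 75)]
```

View pics/t10c.png

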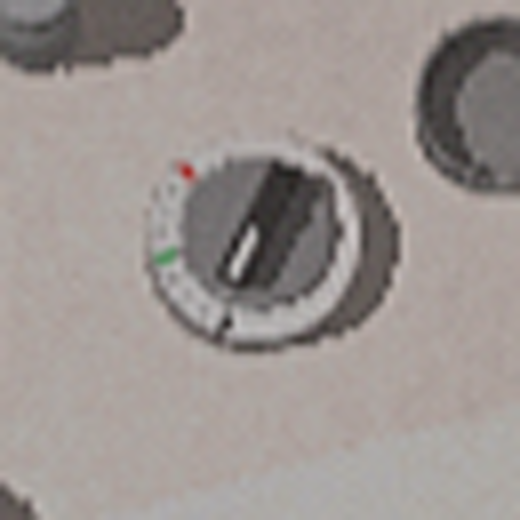

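The timer crop shows black (225,325), green (165,258), red (187,171) and the pointer line from (252,230) to (232,278), close to the black mark. All four sleeves are upright and sorted.

```bash
python3 - <<'E'
from h import *
c=snap('top')
f=lambda a,b,z:plane(c,275+(a+.5)/8-.5,150+(b+.5)/8-.5,z)[:2]
from scipy.optimize import least_squares
M=np.array([f(225,325,.04),f(165,258,.04),f(187,171,.04)])
def mod(p): 
    th=p[3]-np.array([0,1,2.]); return p[:2]+p[2]*np.c_[np.cos(th),np.sin(th)]
r=least_squares(lambda p:(mod(p)-M).ravel(),[.666,-.098,.043,2.73]);print('marks fit',r.x,np.degrees(r.x[3]),r.fun.round(4))
a,b=f(232,278,.078),f(252,230,.078);d=a-b;th=np.arctan2(d[1],d[0]);print('ptr dir',np.degrees(th),'joint',r.x[3]-th, 'ptr end',a)
u=d/np.linalg.norm(d);print('centre from line end (28mm)',a-u*.028, 'housing',[f(150,245,.04),f(362,245,.04),f(257,140,.04),f(257,343,.04)])
E
```

```text
marks fit [ 0.66967849 -0.09908971  0.04427865  2.78179781] 159.38527380134207 [ 0.0001 -0.0003  0.0001  0.0005 -0.0002 -0.0002]
ptr dir 155.99662842750834 joint 0.059143018955872595 ptr end [ 0.6435249  -0.08532272]
centre from line end (28mm) [ 0.66910351 -0.09671285] housing [array([ 0.6666316, -0.0494729]), array([ 0.66430827, -0.14813095]), array([ 0.71525715, -0.10078894]), array([ 0.61934451, -0.09782018])]
```

>>> arm_command(
  delta_rot=[
    [0,0,0],
    [0,0,0],
    [0,0,0],
    [0,0,0],
    [0,0,0],
    [0,0,0],
    [0,0,0],
    [0,0,0],
    [0,0,0],
    [0,0,0],
    [0,0,0],
    [0,0,0],
  ],
  delta_pos=[
    [-0.018,0.008,0],
    [-0.054,0.024,0],
    [-0.09,0.04,0],
    [-0.126,0.057,0],
    [-0.162,0.073,0],
    [-0.198,0.09,0],
    [-0.234,0.106,0],
    [-0.27,0.122,0],
    [-0.306,0.139,0],
    [-0.342,0.155,0],
    [-0.378,0.171,0],
    [-0.4,0.181,0],
  ],
  gripper=[-0.5,-0.5,-0.5,-0.5,-0.5,-0.5,-0.5,-0.5,-0.5,-0.5,-0.5,-0.5],
)

```text
time: 39.5
position: [0.6533, -0.0694, 0.1577]
tool_rot: [0.708, 0.706, -0.001, -0.0]
ft_force: [0.9, 1.0, 1.4]
grip_width: 0.0651
grip_force: 0.0
```

>>> arm_command(
  delta_rot=[
    [0,0,-5],
    [0,0,-10.5],
    [0,0,-16],
    [0,0,-21.5],
    [0,0,-27],
    [0,0,-32.5],
    [0,0,-38],
    [0,0,-43.5],
    [0,0,-49],
    [0,0,-54.5],
    [0,0,-60],
    [0,0,-62],
  ],
  delta_pos=[
    [-0.02,0.009,0],
    [-0.032,0.0145,0],
    [-0.0335,0.0155,0],
    [-0.0335,0.0155,0],
    [-0.0335,0.0155,0],
    [-0.0335,0.0155,0],
    [-0.0335,0.0155,0],
    [-0.0335,0.0155,0],
    [-0.0335,0.0155,0],
    [-0.0335,0.0155,0],
    [-0.0335,0.0155,0],
    [-0.0335,0.0155,0],
  ],
  gripper=[-0.5,-0.5,-0.5,-0.5,-0.5,-0.5,-0.5,-0.5,-0.5,-0.5,-0.5,-0.5],
)

```text
time: 40.5
position: [0.6669, -0.0984, 0.1574]
tool_rot: [0.24, 0.971, 0.0, -0.002]
ft_force: [0.4, -0.1, -0.2]
grip_width: 0.0655
grip_force: 0.0
```

>>> arm_command(
  delta_rot=[
    [0,0,0],
    [0,0,0],
    [0,0,0],
    [0,0,0],
    [0,0,0],
  ],
  delta_pos=[
    [0,0,0],
    [0,0,0],
    [0,0,0],
    [0,0,0],
    [0,0,0],
  ],
  gripper=[-0.5,-0.5,-0.5,-0.5,-0.5],
)

```text
time: 40.92
position: [0.6678, -0.0986, 0.1593]
tool_rot: [0.242, 0.97, 0.0, -0.0]
ft_force: [-0.1, -0.5, -0.2]
grip_width: 0.0651
grip_force: 0.0
```

```bash
python3 - <<'E'
from h import *
o=status.get_obs();print(o['position'],o['ft_force'],o['q']);Rm=R.from_quat(o['tool_rot']).as_matrix();print(Rm.round(3),np.degrees(np.arctan2(Rm[1,0],Rm[0,0])))
E
```

```text
[ 0.66782729 -0.09863626  0.15927071] [-0.10431806 -0.49199617 -0.24727961] [-3.11809264e-01  6.64083546e-01  1.35470093e+00 -1.16175044e-05
  1.12328787e+00 -1.39416962e+00]
[[-0.883  0.469 -0.   ]
 [ 0.469  0.883  0.   ]
 [ 0.    -0.    -1.   ]] 152.0149671212265
```

>>> arm_command(
  delta_rot=[
    [0,0,0],
    [0,0,0],
    [0,0,0],
    [0,0,0],
    [0,0,0],
    [0,0,0],
    [0,0,0],
    [0,0,0],
    [0,0,0],
  ],
  delta_pos=[
    [0,0,0.015],
    [0,0,0.04],
    [0,0,0.065],
    [0,0,0.085],
    [0,0,0.095],
    [0,0,0.1],
    [0,0,0.103],
    [0,0,0.103],
    [0,0,0.103],
  ],
  gripper=[-0.5,-0.5,-0.5,-0.5,-0.5,-0.5,-0.5,-0.5,-0.5],
)

```text
time: 41.67
position: [0.6689, -0.0989, 0.0577]
tool_rot: [0.242, 0.97, -0.0, 0.001]
ft_force: [-0.1, 0.6, 0.5]
grip_width: 0.0655
grip_force: 0.0
```

>>> arm_command(
  delta_rot=[
    [0,0,0],
    [0,0,0],
    [0,0,0],
    [0,0,0],
    [0,0,0],
    [0,0,0],
    [0,0,0],
    [0,0,0],
    [0,0,0],
    [0,0,0],
  ],
  delta_pos=[
    [0,0,0],
    [0,0,0],
    [0,0,0],
    [0,0,0],
    [0,0,0],
    [0,0,0],
    [0,0,0],
    [0,0,0],
    [0,0,0],
    [0,0,0],
  ],
  gripper=[0.9,0.9,0.9,0.9,0.9,0.9,0.9,0.9,0.9,0.9],
)

```text
time: 42.5
position: [0.6687, -0.0971, 0.0565]
tool_rot: [0.242, 0.97, 0.001, 0.001]
ft_force: [2.8, 3.6, -0.8]
grip_width: 0.0136
grip_force: 25.0
```

>>> arm_command(
  delta_rot=[
    [0,0,5],
    [0,0,10],
    [0,0,15],
    [0,0,20],
    [0,0,25],
    [0,0,30],
    [0,0,35],
    [0,0,40],
    [0,0,45],
    [0,0,50],
    [0,0,55],
    [0,0,60],
  ],
  delta_pos=[
    [0,0.0015,0],
    [0,0.0015,0],
    [0,0.0015,0],
    [0,0.0015,0],
    [0,0.0015,0],
    [0,0.0015,0],
    [0,0.0015,0],
    [0,0.0015,0],
    [0,0.0015,0],
    [0,0.0015,0],
    [0,0.0015,0],
    [0,0.0015,0],
  ],
  gripper=[0.9,0.9,0.9,0.9,0.9,0.9,0.9,0.9,0.9,0.9,0.9,0.9],
)

```text
time: 43.5
position: [0.6702, -0.0962, 0.0565]
tool_rot: [0.696, 0.718, 0.002, 0.001]
ft_force: [3.9, 3.1, -1.5]
grip_width: 0.014
grip_force: 25.0
```

>>> arm_command(
  delta_rot=[
    [0,0,5],
    [0,0,10],
    [0,0,15],
    [0,0,20],
    [0,0,25],
    [0,0,30],
    [0,0,35],
    [0,0,40],
    [0,0,45],
    [0,0,50],
    [0,0,55],
    [0,0,59],
  ],
  delta_pos=[
    [0,0,0],
    [0,0,0],
    [0,0,0],
    [0,0,0],
    [0,0,0],
    [0,0,0],
    [0,0,0],
    [0,0,0],
    [0,0,0],
    [0,0,0],
    [0,0,0],
    [0,0,0],
  ],
  gripper=[0.9,0.9,0.9,0.9,0.9,0.9,0.9,0.9,0.9,0.9,0.9,0.9],
)

```text
time: 44.5
position: [0.6716, -0.0969, 0.0566]
tool_rot: [0.959, 0.282, 0.003, 0.001]
ft_force: [6.9, 1.5, -4.0]
grip_width: 0.0139
grip_force: 25.0
```

>>> arm_command(
  delta_rot=[
    [0,0,0],
    [0,0,0],
    [0,0,0],
    [0,0,0],
  ],
  delta_pos=[
    [0,0,0],
    [0,0,0],
    [0,0,0],
    [0,0,0],
  ],
  gripper=[0.9,0.9,0.9,0.9],
)

```text
time: 44.83
position: [0.6716, -0.0969, 0.0565]
tool_rot: [0.959, 0.284, 0.003, 0.001]
ft_force: [6.9, 1.8, -4.3]
grip_width: 0.0137
grip_force: 25.0
```

```bash
python3 - <<'E'
from h import *
o=status.get_obs();Rm=R.from_quat(o['tool_rot']).as_matrix();print(o['position'],o['ft_force'],o['moment'],o['grip_width'],np.degrees(np.arctan2(Rm[1,0],Rm[0,0])))
E
```

```text
[ 0.67156856 -0.09691526  0.05653765] [ 6.94056746  1.81024892 -4.2927109 ] [ 0.27801737 -0.78568489 -0.08437236] 0.013729612223182879 32.98989661195307
```

>>> arm_command(
  delta_rot=[
    [0,0,-5.7],
    [0,0,-11.4],
    [0,0,-17.1],
    [0,0,-22.8],
    [0,0,-28.5],
    [0,0,-34.2],
    [0,0,-39.9],
    [0,0,-45.6],
    [0,0,-51.3],
    [0,0,-57],
    [0,0,-63],
    [0,0,-68.2],
  ],
  delta_pos=[
    [0,0,0],
    [0,0,0],
    [0,0,0],
    [0,0,0],
    [0,0,0],
    [0,0,0],
    [0,0,0],
    [0,0,0],
    [0,0,0],
    [0,0,0],
    [0,0,0],
    [0,0,0],
  ],
  gripper=[0.9,0.9,0.9,0.9,0.9,0.9,0.9,0.9,0.9,0.9,0.9,0.9],
)

```text
time: 45.83
position: [0.6699, -0.0962, 0.0565]
tool_rot: [0.633, 0.774, 0.001, 0.001]
ft_force: [3.0, 3.6, -1.6]
grip_width: 0.0138
grip_force: 25.0
```

>>> arm_command(
  delta_rot=[
    [0,0,0],
    [0,0,0],
    [0,0,0],
    [0,0,0],
  ],
  delta_pos=[
    [0,0,0],
    [0,0,0],
    [0,0,0],
    [0,0,0],
  ],
  gripper=[0.9,0.9,0.9,0.9],
)

```text
time: 46.17
position: [0.6699, -0.0962, 0.0565]
tool_rot: [0.636, 0.772, 0.001, 0.001]
ft_force: [4.4, 4.3, -1.4]
grip_width: 0.0138
grip_force: 25.0
```

```bash
python3 - <<'E'
from h import *
o=status.get_obs();Rm=R.from_quat(o['tool_rot']).as_matrix();print(o['position'],o['ft_force'],o['moment'],o['grip_width'],np.degrees(np.arctan2(Rm[1,0],Rm[0,0])))
E
```

```text
[ 0.66985857 -0.09622485  0.05651437] [ 4.37179644  4.32929019 -1.40602776] [ 0.61257973 -0.6188556   0.0604095 ] 0.013755995373408736 101.07073645984224
```

>>> arm_command(
  delta_rot=[
    [0,0,0],
    [0,0,0],
    [0,0,0],
    [0,0,0],
    [0,0,0],
    [0,0,0],
    [0,0,0],
    [0,0,0],
    [0,0,0],
    [0,0,0],
    [0,0,0],
    [0,0,0],
  ],
  delta_pos=[
    [0,0,0],
    [0,0,0],
    [0,0,0],
    [0,0,0],
    [0,0,0],
    [0,0,-0.02],
    [0,0,-0.05],
    [0,0,-0.085],
    [0,0,-0.12],
    [0.03,0,-0.13],
    [0.07,0,-0.13],
    [0.11,0,-0.13],
  ],
  gripper=[0.3,0,-0.3,-0.3,-0.3,-0.3,-0.3,-0.3,-0.3,-0.3,-0.3,-0.3],
)

```text
time: 47.17
position: [0.6479, 0.0101, 0.1885]
tool_rot: [0.636, 0.772, 0.001, 0.002]
ft_force: [0.7, -0.3, -1.1]
grip_width: 0.0564
grip_force: 0.0
```

>>> arm_command(
  delta_rot=[
    [0,0,0],
    [0,0,0],
    [0,0,0],
    [0,0,0],
    [0,0,0],
    [0,0,0],
  ],
  delta_pos=[
    [0.04,0,0],
    [0.08,0,0],
    [0.11,0,0],
    [0.12,0,0],
    [0.12,0,0],
    [0.12,0,0],
  ],
  gripper=[-0.3,-0.3,-0.3,-0.3,-0.3,-0.3],
)

```text
time: 47.67
position: [0.624, 0.1279, 0.1866]
tool_rot: [0.634, 0.773, -0.0, 0.0]
ft_force: [-0.7, -0.2, -0.4]
grip_width: 0.0565
grip_force: 0.0
```

```bash
python3 - <<'E'
from h import *
c=snap('top','t11.png');a=c['pixels'][155:205,282:332]
s=snap('scene','s11.png');b=s['pixels'][235:285,230:280];bbs(s['pixels'])
f=lambda x:cv2.resize(x,(400,400),interpolation=cv2.INTER_CUBIC)
cv2.imwrite('pics/both11.png',np.hstack([f(a),f(b)]))
E
```

```text
red [(378, 182, 25, 34)]
yellow [(352, 189, 26, 33)]
green [(165, 226, 24, 34)]
blue [(292, 234, 40, 29), (350, 165, 20, 32), (0, 150, 41, 75)]
```

View pics/both11.png

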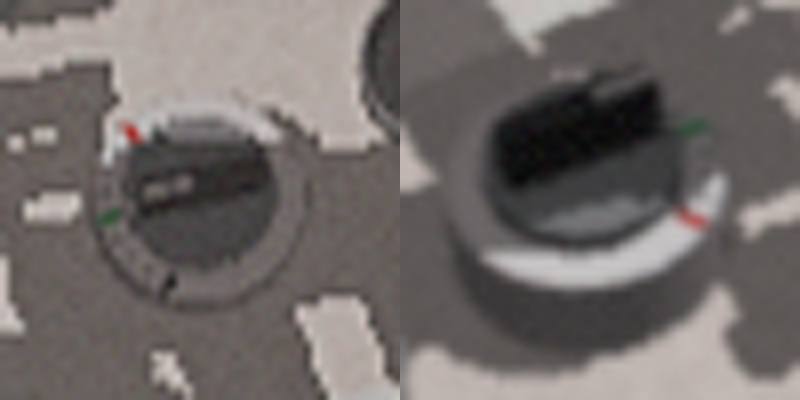

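The pointer (left crop, (147,190) to (187,182)) points near the green mark at (110,217). I quantify this and check blue.

```bash
python3 - <<'E'
from h import *
from scipy.optimize import least_squares
c=snap('top')
f=lambda a,b,z:plane(c,282+(a+.5)/8-.5,155+(b+.5)/8-.5,z)[:2]
M=np.array([f(170,280,.04),f(110,217,.04),f(130,133,.04)])
mod=lambda p:p[:2]+p[2]*np.c_[np.cos(p[3]-np.arange(3)),np.sin(p[3]-np.arange(3))]
r=least_squares(lambda p:(mod(p)-M).ravel(),[.666,-.098,.043,2.73]);print(r.x.round(4),np.degrees(r.x[3]-1))
for ctr in (r.x[:2],np.array([.669,-.097])):
    d=M-ctr; print('mark dirs',np.degrees(np.arctan2(d[:,1],d[:,0])).round(1))
a,b=f(147,190,.078),f(187,182,.078);d=a-b;print('ptr',np.degrees(np.arctan2(d[1],d[0])))
# bar edges: top-face long edges via dark mask
a,b=f(133,193,.078),f(268,168,.078);d=a-b;print('bar',np.degrees(np.arctan2(d[1],d[0])),(a+b)/2)
t=c['pixels'][195:265,150:220];s=snap('scene')['pixels'][150:220,320:420]
cv2.imwrite('pics/tub12.png',np.hstack([cv2.resize(t,(350,350)),cv2.resize(s,(450,350))]))
E
```

```text
[ 0.6707 -0.098   0.0426  2.8048] 103.40467365677486
mark dirs [160.6 103.5  46.1]
mark dirs [161.  101.5  43.6]
ptr 100.1197227183386
bar 99.29953540501913 [ 0.66975541 -0.09727441]
```

View pics/tub12.png

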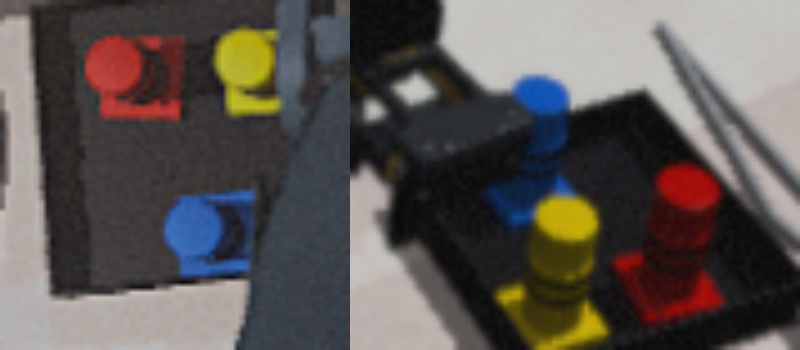

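All three tight sleeves stand upright in the tub (red, yellow and blue), and green is in the tray. The knob is within about 2° of the green mark, and the gripper is clear of everything.

```bash
python3 -c "
from rig import robot
print(robot.hand_in())"
```

```text
the job is handed in; nothing more can be done
None
```

The job is handed in: red, yellow and blue were tight and stand upright in the black tub, green fitted and stands in the steel tray, and the timer was turned past its red mark and back to within about 2° of the green 20-minute mark; no score came back.

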